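# Right, lock and scan a tray of bottles

### The arm

A 6-joint arm with a two-finger parallel gripper is mounted at the origin on the work surface. World frame = base frame: x ahead of the robot, y to its left, z up, the work surface at z = 0. Lengths are in m, angles in rad, forces in N, time in s.
With the tool pointing down it reaches from about 0.25 to 0.8 m from the base axis. Payload 3.9 kg.
Tool frame: the origin (TCP) lies at the very end of the fingers, on their centre line; the grasp point (between the pads) lies 19 mm behind it; z points along the fingers, y is the line along which they close (so a half turn about z gives the same grasp; the last joint's range is limited). The gripper opens to 85 mm and grips with 20 to 120 N. Pads are 22 mm wide; open, the fingers measure 114 mm over their backs; the gripper's body (76 mm by 85 mm) begins 54 mm behind the grasp point. The pads swing forward as they close: fully open they stand 13 mm farther back than shut.
Start: joints at [1.147, 0.26, -0.138, 1.173, 0, 1.571], TCP at [0.216, 0.479, 0.231] pointing down, gripper open.
Joint ranges: [-2.78, 2.78], [-0.83, 1.72], [-1.28, 1.37], [-1.9, 2.12], [-1.57, 1.48], [-3.14, 3.14]. Speed limits (rad/s): [2.57, 2.57, 3.14, 3.14, 3.14, 3.14].

### API

Orientations are given as a rotation vector (axis times angle).
In Python, from plant import r, grab_frame, finder gives the robot as it stands.
- The arm moves only by the tool step_arm, never from a script. Its argument "commands" is a list of rows, each an object of numbers: "tx", "ty", "tz": the shift along the tool's x, y, z in m; "rx", "ry", "rz": the turn, a rotation vector about the tool's x, y, z in degrees. A call has 1 to 20 rows; each row shifts and turns the commanded pose from where the row before left it, along the tool's axes as they then stand; what a row does not reach is not made up. A row lasts 1/8 s, in which the tool goes at most 62.5 mm and 10.7 degrees, less where a joint would pass 70% of its speed; a pose out of reach is approached as far as the arm can. A call is refused whole if a number of a shift passes 0.0625 or a number of a turn 10.7, either way. A call with a gripper value outside its range is refused whole. "gripper" is the opening in per cent of the stroke, from 0 (shut) to 100 (fully open), set as the call begins (left out, the last holds). The fingers move at their own pace and stop on an object; "force" is the grip in N (left out, the last holds). Time passes only in rows, so rows that do not move let the fingers close. It gives the time, the measured TCP pose, the force, the opening and the grip force at its end, in the units of the state.
- r.state(): the state, without advancing time (a new reading comes with each control period).
- grab_frame(name): name is "scene" or "top" or "wrist"; returns a dict with "img" (400x640x3 uint8, red, green, blue), "fx", "fy", "cx", "cy" (pixels), "R" (3x3) and "t" (3): a world point X has camera coordinates R X + t; the wrist camera has in their place "hand_eye" (4x4, takes a point from camera to tool coordinates, whose origin is the TCP and whose axes are the flange's). Camera axes: x right, y down, z forward; pixel columns grow to the right and rows downward; lengths in m; the calibration is good to about 2 mm. A picture is of the moment at which its call begins: read the wrist's pose just before it. There is no depth.
- r.hand_in(): hands the job in; it is judged then, once.
Trained networks look in the newest picture that a camera, given by its name, has taken for a name from the list of things; names that differ only in an ending like _2 or _b are one class to them, and where a whole thing is asked for, a point or a joint stands for the part that bears it (a point fixed in the world has none). Each returns a list of dicts, best first, with "conf" (0 to 1); they miss things now and then, are a little off and sometimes report something else, mostly with a low value. They report only what shows in the picture. A call takes as long as a camera call. They do not tell look-alikes from the thing itself.
- finder.silhouettes(camera, label): "region" (400x640 bool, what is visible of it) and "box" ([left, top, width, height] in pixels, round what is visible of it).
- finder.tip_of(camera, label): "point" ([column, row] in pixels: a listed point, or the origin of a listed thing).
The state is a dict: "clock": time; "joint_positions": joint angles; "qvel": joint speeds; "tau": joint torques, N m; "eef_pos": TCP position; "orientation": TCP orientation; "contact_force": force on the tool from outside, world axes, zero at the start; "ft_torque": the same for the moment, N m; "grip_width": finger opening in m; "finger_force": force on a finger pad.
Only numpy, scipy, OpenCV 4.12 (cv2) and the standard library are available. Lean on these libraries where they do the work, as an engineer would, in place of code of your own. Each camera call takes 0.05 s, during which the arm holds its last target. There are 200 camera calls.

### The job

Some of the bottles in the long cardboard tray have tipped over. Stand every bottle upright in the tray, close the row up against the plain end, then press the foam filler that fits down into the gap left at the label end until it jams and the row is locked tight. Then take the barcode scanner, hold it still on the label on the tray's flap to read it, and stand it back in the middle of its charging plate; leave everything else on the bench alone.

Things in the scene. Friction and masses are not known exactly. Their poses are not given: they have to be found in the camera images.
- tray: Cardboard shipping tray for one row, fixed. Origin on the bench under the lane's middle; y along the lane (plain end -y, label end +y), x across, z up. Lane inside 100 mm wide, 450 mm long (y -225 to 225); floor 4 mm thick, walls 4 mm thick with tops 49 mm above the bench. Beyond the +y end a flap 98 x 108 mm lies flat on the bench.
- tray_stop: The plain end panel of the tray (100 x 4 x 45 mm), against which the row is closed up. Origin in the middle of its lower edge, on the tray floor, 227 mm to -y of the tray's origin. Its inner face is 2 mm to +y of that. Axes as the tray.
- tray_end: The end panel at the label end (100 x 4 x 45 mm). Origin in the middle of its lower edge, on the tray floor, 227 mm to +y of the tray's origin. Its inner face is 2 mm to -y of that. Axes as the tray.
- label (a point): Middle of the paper barcode label (72 x 82 mm, black bars on white) lying flat, face up, on the tray's flap, 4 mm above the bench, 277 mm to +y of the tray's origin. Axes as the tray; z is square to the label.
- bottle_1: White plastic bottle, 0.3 kg: body 84 (own x) x 50 (own y, along the lane) x 64 mm tall; round grey cap 26 mm across, 66 to 100 mm above the base. Origin mid base, z towards the cap. A tipped one lies on a 84 x 64 face along the lane, axis 25 mm above the tray floor; lifted by the cap in a light grip (5 to 7 N) it swings part of the way down. This one stands at the start.
- bottle_2: Same bottle as bottle_1, the number of bottles and which are there vary: this one stands at the start.
- bottle_3: Same bottle as bottle_1, the number of bottles and which are there vary: this one lies at the start, cap towards the label end.
- bottle_4: Same bottle as bottle_1, the number of bottles and which are there vary: this one lies at the start, cap towards the plain end.
- bottle_5: Same bottle as bottle_1, the number of bottles and which are there vary: this one lies at the start, cap towards the label end.
- filler_short: Shorter of two dark grey rigid foam fillers on the bench, 60 g. Origin mid underside; long along own y, 60 mm wide (x), 70 mm tall. A wedge: both ends slope out 8 degrees, 189 mm long below, 209 mm at the top. For the 200 mm gap that five closed-up bottles leave: jams with its underside about 12 mm above the tray floor.
- filler_long: The longer foam filler, 75 g, of the same section and slopes, 239 mm long at the underside and 259 mm at the top. It fits the gap left by four closed-up bottles (250 mm) and jams there with its underside about 12 mm above the tray floor.
- scanner: Hand barcode scanner, 0.2 kg, standing on its foot. Origin mid underside of the foot, z up, front to own -x. Foot 64 mm across, 12 mm thick; handle 34 x 28 mm; grey head with flat upright sides 44 mm apart (own y), 80 mm long, 38 mm thick, middle at x -5, z 135 mm, pitched to look 45 degrees down and forward. Height 177 mm.
- scan_window: Dark window at the front of the scanner's head, fixed to the scanner (34 mm forward, 106 mm up). Origin mid window; z is the line of sight, outward; y across the head. It reads a label held still for 1 s: label's middle within 25 mm of the line of sight in own x and y, 70 to 250 mm away, line of sight at most 40 degrees off square to the label.
- charge_plate: Round black charging plate on the bench for the scanner, fixed, 110 mm across and 10 mm high. Origin in the middle of its underside. The scanner's foot belongs in its middle, within 22 mm.
- tape_roll: Roll of brown tape lying flat, 104 mm across, 48 mm high; origin in the middle of its underside. Not part of the job: leave it alone.
- marker: Marker pen lying on the bench, 135 mm long (own y), 17 mm thick; origin under its middle. Not part of the job: leave it alone.
- cutter: Box cutter lying flat, 170 mm long (own y), 30 mm wide, 17 mm high. Not part of the job: leave it alone.
- sanitiser: Green hand-sanitiser bottle, 60 mm across, 150 mm tall, standing. Not part of the job: leave it alone.
- tumbler: Dark steel tumbler, 76 mm across at the rim, 120 mm tall, standing. Not part of the job: leave it alone.
- small_parcel: Small taped carton, 120 x 170 x 60 mm. Not part of the job: leave it alone.
- tape_gun: Tape gun standing on its base, about 140 mm long, 105 mm tall. Not part of the job: leave it alone.
Things that resemble listed ones, but are neither listed nor needed, are in the scene too. Leave any orange look-alike of the bottle_5 alone.

How it is judged:
By the outcome, as a careful person would: the job done as asked, in the order asked, and still so for the second after the job is handed in, with the robot touching nothing.
Of bottle_1, bottle_2, bottle_3, bottle_4, bottle_5 only 4 to 5 are there at a start; the rules pass over those that are not, and their reading is None.
At some moment in a run one of filler_short, filler_long may be knocked a few centimetres aside while the robot is not near it.
It also fails if it takes over 200 s, if anything falls off the work surface, if the arm or the gripper's body presses on something with over 40 N, if the wrist force passes 120 N, or if a joint passes its speed limit or range.

## Working session

There is one attempt and no reset: what is moved stays moved. The work goes in short steps, Python scripts to look and compute and a tool call to move; the robot and the scene stay as the last step left them, time stands still between calls to the robot, and variables do not carry over. Pictures are saved under pics/ and viewed, at most 14 in all, crops included, and the job is handed in when it is done.

Besides the shell and the picture viewer there is one more tool, called after "Request:" in YAML: its name, and indented under it one key for each argument. step_arm: Moves the arm, as the interface text tells. Its arguments: {"type":"object","properties":{"commands":{"type":"array"},"gripper":{"type":"number"},"force":{"type":"number"}},"required":["commands"]}

```bash
mkdir -p pics; ls; cat > h.py <<'E'
import numpy as np, cv2
from scipy.spatial.transform import Rotation as Ro
from plant import r, grab_frame, finder
def cam(name):
    s=r.state(); f=grab_frame(name)
    K=np.array([[f["fx"],0,f["cx"]],[0,f["fy"],f["cy"]],[0,0,1]])
    if "R" in f: R,t=np.array(f["R"]),np.array(f["t"])
    else:
        T=np.eye(4);T[:3,:3]=Ro.from_rotvec(s["orientation"]).as_matrix();T[:3,3]=s["eef_pos"]
        M=np.linalg.inv(T@np.array(f["hand_eye"]));R,t=M[:3,:3],M[:3,3]
    return dict(img=f["img"],K=K,R=R,t=t)
def ray(c,p,z):
    d=c["R"].T@np.linalg.inv(c["K"])@np.array([p[0],p[1],1.]); o=-c["R"].T@c["t"]
    return o+d*(z-o[2])/d[2]
def proj(c,X):
    q=c["K"]@(c["R"]@np.asarray(X,float)+c["t"]); return q[:2]/q[2]
def save(c,n,box=None,k=1):
    im=c["img"][:,:,::-1]
    if box: x,y,w,h=box; im=im[y:y+h,x:x+w]
    cv2.imwrite("pics/"+n,cv2.resize(im,None,fx=k,fy=k,interpolation=cv2.INTER_CUBIC))
E
python3 - <<'E'
from h import *
for n in("top","scene"):
    c=cam(n); save(c,n+"0.png")
    print(n,-c["R"].T@c["t"], c["K"][0,0])
    for l in("tray","bottle_1","filler_short","filler_long","scanner","charge_plate"):
        for d in finder.silhouettes(n,l)[:6]:
            print(l,round(d["conf"],2),d["box"],int(d["region"].sum()))
    for l in("label","tray","tray_stop","tray_end","charge_plate","scan_window"):
        for d in finder.tip_of(n,l)[:2]: print("pt",l,round(d["conf"],2),np.round(d["point"],1),np.round(ray(c,d["point"],0.004),3))
s=r.state();print(s)
E
```

```text
pics
top [ 4.35289442e-01 -7.53172842e-04  1.12616503e+00] 373.323454328625
tray 0.81 [232.2, 136.6, 185.8, 47.6] 3823
tray 0.63 [309.8, 91.6, 34.6, 37.8] 715
bottle_1 0.86 [398.1, 146.8, 23.6, 30.2] 616
bottle_1 0.77 [269.9, 144.3, 35.3, 30.6] 792
bottle_1 0.73 [365.3, 148.1, 35.9, 31.8] 811
bottle_1 0.71 [208.5, 281.5, 35.4, 37.5] 908
bottle_1 0.68 [186.5, 89.0, 40.0, 42.1] 900
bottle_1 0.64 [324.3, 144.5, 35.9, 31.4] 774
filler_short 0.78 [276.1, 211.4, 75.8, 27.5] 1611
filler_short 0.5 [239.0, 99.0, 54.1, 22.7] 482
filler_long 0.92 [397.3, 208.6, 99.5, 29.8] 2089
scanner 0.6 [170.4, 210.4, 43.3, 29.2] 812
charge_plate 0.94 [189.2, 205.8, 33.2, 42.2] 588
pt label 0.84 [250.9 154.8] [0.637 0.239 0.004]
pt tray 0.87 [341.8 161.1] [ 0.614 -0.037  0.004]
pt tray_stop 0.43 [417.2 163.4] [ 0.604 -0.264  0.004]
pt tray_stop 0.34 [436.6 225.6] [ 0.418 -0.317  0.004]
pt tray_end 0.41 [264.3 157. ] [0.63  0.198 0.004]
pt charge_plate 0.76 [203.9 225.1] [0.424 0.382 0.004]
pt charge_plate 0.71 [454.9 138. ] [ 0.68  -0.378  0.004]
pt scan_window 0.72 [459.8 137.3] [ 0.682 -0.393  0.004]
pt sc
[... 1117 characters left out ...]
, 'joint_positions': array([ 1.14698173e+00,  2.59998804e-01, -1.38101996e-01,  1.17271749e+00,
        1.76807234e-05,  1.57082064e+00]), 'qvel': array([ 6.84300857e-04, -1.38326869e-04, -3.43696612e-04,  8.75668620e-04,
        7.15401344e-05,  1.05774216e-04]), 'tau': array([-9.94382390e-04, -4.05611122e+01,  2.54233074e+01,  1.45589423e-03,
       -1.89650532e-04,  1.39387499e-06]), 'eef_pos': array([0.21588867, 0.47853741, 0.23130418]), 'orientation': array([-6.60787938e-01, -3.07129062e+00,  2.78822619e-05]), 'contact_force': array([-0.10671083,  0.1227006 ,  1.11080694]), 'ft_torque': array([ 0.04885026, -0.00120958, -0.02746608]), 'finger_force': 0.0, 'grip_width': 0.085396500978086}
```

```bash
python3 - <<'E'
import cv2
a=cv2.imread("pics/top0.png");cv2.imwrite("pics/top0c.png",cv2.resize(a[70:330,150:510],(800,578),interpolation=cv2.INTER_CUBIC))
a=cv2.imread("pics/scene0.png");cv2.imwrite("pics/scene0c.png",cv2.resize(a[130:350,130:500],(800,476),interpolation=cv2.INTER_CUBIC))
E
```

```text
(no output)
```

View pics/top0c.png

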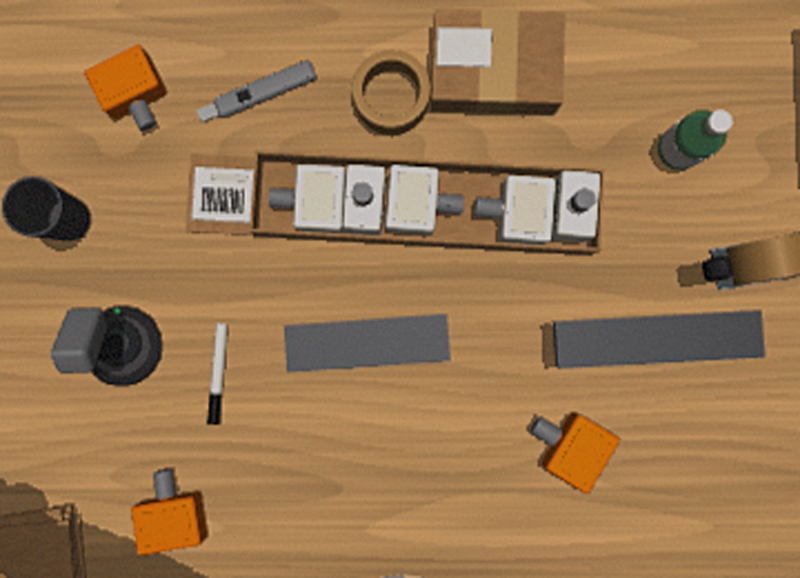

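View pics/scene0c.png

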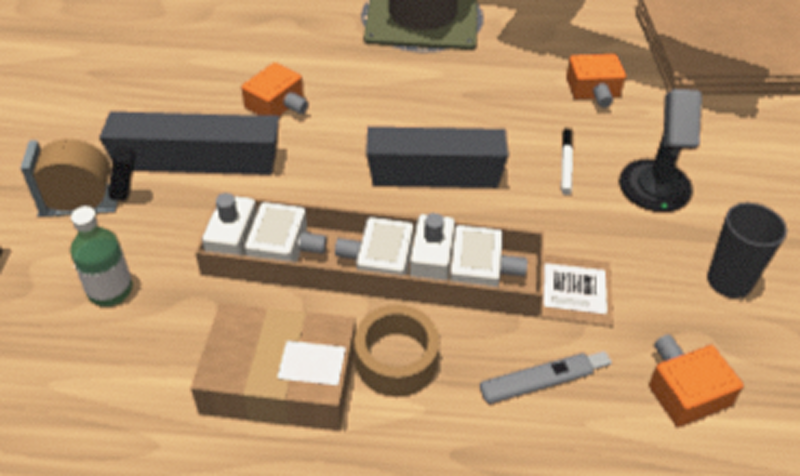

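```bash
cat >> h.py <<'E'
from scipy.linalg import logm, expm
def pose():
    s=r.state();T=np.eye(4);T[:3,:3]=Ro.from_rotvec(s["orientation"]).as_matrix();T[:3,3]=s["eef_pos"];return T
def tool(p,ydir,tilt=0,head=None):
    """vertical tool at p, y axis = ydir angle(deg); tilt deg: turn about tool y"""
    a=np.radians(ydir);y=np.array([np.cos(a),np.sin(a),0]);z=np.array([0,0,-1.]);x=np.cross(y,z)
    T=np.eye(4);T[:3,:3]=np.c_[x,y,z]@Ro.from_euler('y',tilt,degrees=True).as_matrix();T[:3,3]=p;return T
def go(A,B,vmax=.05,wmax=9,n=None):
    D=np.linalg.inv(A)@B;rv=Ro.from_matrix(D[:3,:3]).as_rotvec(degrees=True)
    if n is None:n=int(np.ceil(max(np.linalg.norm(D[:3,3])/vmax,np.linalg.norm(rv)/wmax,1)))
    for _ in range(30):
        S=expm(np.real(logm(D))/n);v=S[:3,3];w=Ro.from_matrix(S[:3,:3]).as_rotvec(degrees=True)
        if abs(v).max()<=.06 and abs(w).max()<=10:break
        n+=1
    print("n",n,"t",np.round(v,4),"r",np.round(w,2));return B
E
python3 - <<'E'
from h import *
c=cam("top")
P=[ray(c,(150+u*.45,70+v*.45),.049) for u,v in((257,154),(253,237),(602,171),(599,252))]
print(np.round(P,4))
m=np.mean(P,0);y=(P[0]+P[1]-P[2]-P[3])/2;x=(P[0]+P[2]-P[1]-P[3])/2
print(m,np.linalg.norm(y),np.linalg.norm(x),np.degrees(np.arctan2(y[1],y[0]))-90,np.degrees(np.arctan2(x[1],x[0])))
f=grab_frame("wrist");print(np.round(f["hand_eye"],3),f["fx"])
A=pose();go(A,tool([.6,-.03,.42],-4))
E
```

```text
[[ 0.674   0.1862  0.049 ]
 [ 0.5641  0.1914  0.049 ]
 [ 0.6454 -0.2648  0.049 ]
 [ 0.5397 -0.2585  0.049 ]]
[ 0.60579677 -0.03644362  0.049     ] 0.45123747498902855 0.10802587716760909 -3.367516642695392 -3.041309498366625
[[-0.001 -0.964 -0.268  0.067]
 [ 1.    -0.001 -0.001  0.001]
 [ 0.    -0.268  0.964 -0.142]
 [ 0.     0.     0.     1.   ]] 290.89218787484793
n 14 t [-0.0483  0.0031 -0.0135] r [ 0.   -0.    4.98]
```

Request:
step_arm:
  commands:
    - {"tx":-0.0483,"ty":0.0031,"tz":-0.0135,"rz":4.98}
    - {"tx":-0.0483,"ty":0.0031,"tz":-0.0135,"rz":4.98}
    - {"tx":-0.0483,"ty":0.0031,"tz":-0.0135,"rz":4.98}
    - {"tx":-0.0483,"ty":0.0031,"tz":-0.0135,"rz":4.98}
    - {"tx":-0.0483,"ty":0.0031,"tz":-0.0135,"rz":4.98}
    - {"tx":-0.0483,"ty":0.0031,"tz":-0.0135,"rz":4.98}
    - {"tx":-0.0483,"ty":0.0031,"tz":-0.0135,"rz":4.98}
    - {"tx":-0.0483,"ty":0.0031,"tz":-0.0135,"rz":4.98}
    - {"tx":-0.0483,"ty":0.0031,"tz":-0.0135,"rz":4.98}
    - {"tx":-0.0483,"ty":0.0031,"tz":-0.0135,"rz":4.98}
    - {"tx":-0.0483,"ty":0.0031,"tz":-0.0135,"rz":4.98}
    - {"tx":-0.0483,"ty":0.0031,"tz":-0.0135,"rz":4.98}
    - {"tx":-0.0483,"ty":0.0031,"tz":-0.0135,"rz":4.98}
    - {"tx":-0.0483,"ty":0.0031,"tz":-0.0135,"rz":4.98}
    - {"tx":0}

```text
schema error: expected keys tx, ty, tz, rx, ry, rz
```

```bash
python3 - <<'E'
from h import *
c=cam("wrist"); print(pose()[:3,3]); np.savez("w1.npz",**c)
for l in("bottle_1","tray"):
    for d in finder.silhouettes("wrist",l)[:8]: print(l,round(d["conf"],2),np.round(d["box"]))
for l in("label","tray","tray_stop","tray_end"):
    for d in finder.tip_of("wrist",l)[:2]: print("pt",l,round(d["conf"],2),np.round(d["point"],1),np.round(ray(c,d["point"],0.004),3))
v=c["img"].copy()
def tr(X,o=(.6058,-.0364),yaw=-3.2): 
    return Ro.from_euler('z',yaw,degrees=True).apply(X)+[o[0],o[1],0]
q=[[-.05,-.225,.049],[.05,-.225,.049],[.05,.225,.049],[-.05,.225,.049]]
cv2.polylines(v,[np.int32([proj(c,p) for p in tr(np.array(q))])],True,(255,0,0),1)
c2=dict(c,img=v);save(c2,"w1.png",(170,0,300,400),1.5)
E
```

```text
[0.21585216 0.47855317 0.23127709]
```

View pics/w1.png

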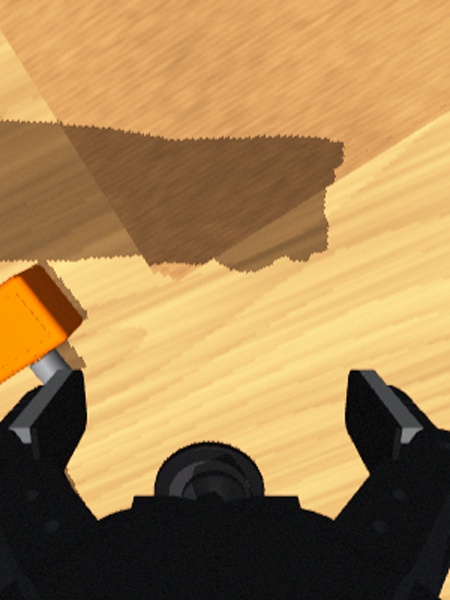

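Request:
step_arm:
  commands:
    - {"tx":-0.048,"ty":0.003,"tz":-0.0135,"rx":0,"ry":0,"rz":5}
    - {"tx":-0.048,"ty":0.003,"tz":-0.0135,"rx":0,"ry":0,"rz":5}
    - {"tx":-0.048,"ty":0.003,"tz":-0.0135,"rx":0,"ry":0,"rz":5}
    - {"tx":-0.048,"ty":0.003,"tz":-0.0135,"rx":0,"ry":0,"rz":5}
    - {"tx":-0.048,"ty":0.003,"tz":-0.0135,"rx":0,"ry":0,"rz":5}
    - {"tx":-0.048,"ty":0.003,"tz":-0.0135,"rx":0,"ry":0,"rz":5}
    - {"tx":-0.048,"ty":0.003,"tz":-0.0135,"rx":0,"ry":0,"rz":5}
    - {"tx":-0.048,"ty":0.003,"tz":-0.0135,"rx":0,"ry":0,"rz":5}
    - {"tx":-0.048,"ty":0.003,"tz":-0.0135,"rx":0,"ry":0,"rz":5}
    - {"tx":-0.048,"ty":0.003,"tz":-0.0135,"rx":0,"ry":0,"rz":5}
    - {"tx":-0.048,"ty":0.003,"tz":-0.0135,"rx":0,"ry":0,"rz":5}
    - {"tx":-0.048,"ty":0.003,"tz":-0.0135,"rx":0,"ry":0,"rz":5}
    - {"tx":-0.048,"ty":0.003,"tz":-0.0135,"rx":0,"ry":0,"rz":5}
    - {"tx":-0.048,"ty":0.003,"tz":-0.0135,"rx":0,"ry":0,"rz":5}
    - {"tx":0,"ty":0,"tz":0,"rx":0,"ry":0,"rz":0}

```text
clock: 3.62
eef_pos: [0.5953, -0.0311, 0.4211]
orientation: [2.307, 2.13, 0.001]
contact_force: [-0.2, 0.5, -0.3]
grip_width: 0.0854
finger_force: 0.0
```

```bash
python3 - <<'E'
from h import *
print(r.state()["clock"]); c=cam("wrist"); print(pose()[:3,3]); np.savez("w1.npz",**c)
for l in("bottle_1","tray"):
    for d in finder.silhouettes("wrist",l)[:8]: print(l,round(d["conf"],2),np.round(d["box"]))
for l in("label","tray","tray_stop","tray_end"):
    for d in finder.tip_of("wrist",l)[:2]: print("pt",l,round(d["conf"],2),np.round(d["point"],1),np.round(ray(c,d["point"],0.004),3))
v=c["img"].copy()
def tr(X,o=(.6058,-.0364),yaw=-3.2): 
    return Ro.from_euler('z',yaw,degrees=True).apply(X)+[o[0],o[1],0]
q=[[-.05,-.225,.049],[.05,-.225,.049],[.05,.225,.049],[-.05,.225,.049]]
cv2.polylines(v,[np.int32([proj(c,p) for p in tr(np.array(q))])],True,(255,0,0),1)
c2=dict(c,img=v);save(c2,"w2.png",(220,0,200,400),1.5)
im=c2["img"][:,220:420,::-1];im=np.concatenate([im[:200],im[200:]],1);cv2.imwrite("pics/w2.png",cv2.resize(im,None,fx=2,fy=2,interpolation=cv2.INTER_CUBIC))
E
```

```text
3.625
[ 0.59501626 -0.02933154  0.42051501]
bottle_1 0.94 [301. 245.  46.  39.]
bottle_1 0.91 [294.  32.  50.  67.]
bottle_1 0.7 [297. 193.  47.  57.]
bottle_1 0.59 [298. 131.  49.  59.]
bottle_1 0.59 [141. 242.  47.  44.]
bottle_1 0.56 [294.  99.  51.  33.]
bottle_1 0.38 [36.  0. 28.  5.]
tray 0.56 [287.   0.  72. 278.]
tray 0.24 [303. 132.  42.  57.]
pt tray 0.75 [319.6 158.5] [ 0.609 -0.034  0.004]
pt tray_end 0.78 [321.4  25.6] [0.629 0.191 0.004]
```

View pics/w2.png

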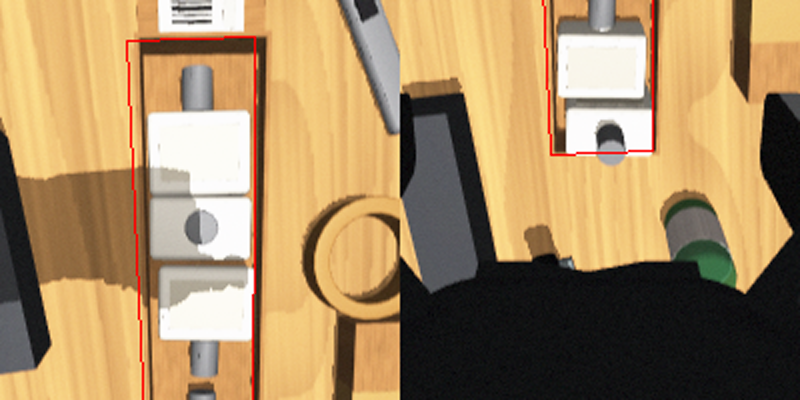

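```bash
cat >> h.py <<'E'
O=np.array([.610,-.037]);YAW=-4.0
def tw(X): return Ro.from_euler('z',YAW,degrees=True).apply(X)+[O[0],O[1],0]
def wt(X): return Ro.from_euler('z',-YAW,degrees=True).apply(np.asarray(X)-[O[0],O[1],0])
E
python3 - <<'E'
from h import *
c=dict(np.load("w1.npz"))
L=lambda u,v:(220+u/2,v/2)
Rr=lambda u,v:(220+(u-400)/2,200+v/2)
for n,p,z in [("Ttip",L(197,66),.04),("Tb+",L(200,112),.054),("Tb-",L(200,193),.054),("Rb+",L(205,267),.054),("Rb-",L(205,338),.054),("Rtip",L(204,376),.04),("Qtip",L(202,388),.04),("Qb+",Rr(602,37),.054),("Qb-",Rr(602,98),.054),("Scap",L(201,228),.104),("Pcap",Rr(610,155),.104),
 ("end",L(200,38),.049),("stop",Rr(605,152),.049)]:
    X=ray(c,p,z);print(n,np.round(X,3),"tray",np.round(wt(X)*1000))
v=c["img"].copy()
q=np.array([[-.05,-.225,.049],[.05,-.225,.049],[.05,.225,.049],[-.05,.225,.049]])
for z,col in((.049,(255,0,0)),(.004,(0,0,255))):
    q[:,2]=z;cv2.polylines(v,[np.int32([proj(c,p) for p in tw(q)])],True,col,1)
lb=np.array([[-.036,.236,.004],[.036,.236,.004],[.036,.318,.004],[-.036,.318,.004]])
cv2.polylines(v,[np.int32([proj(c,p) for p in tw(lb)])],True,(0,255,0),1)
im=v[:,220:420,::-1];im=np.concatenate([im[:150],im[150:300]],1);a=cv2.resize(im,None,fx=2,fy=2,interpolation=cv2.INTER_CUBIC)
t=cam("top");v=t["img"].copy()
for z,col in((.049,(255,0,0)),):
    q[:,2]=z;cv2.polylines(v,[np.int32([proj(t,p) for p in tw(q)])],True,col,1)
cv2.polylines(v,[np.int32([proj(t,p) for p in tw(lb)])],True,(0,255,0),1)
b=cv2.resize(v[125:195,225:425,::-1],None,fx=4,fy=4,interpolation=cv2.INTER_CUBIC)
cv2.imwrite("pics/w3.png",np.concatenate([a,b],0))
E
```

```text
Ttip [0.622 0.171 0.04 ] tray [ -3. 209.  40.]
Tb+ [0.621 0.135 0.054] tray [ -1. 172.  54.]
Tb- [0.617 0.074 0.054] tray [ -1. 111.  54.]
Rb+ [0.617 0.014 0.054] tray [ 3. 51. 54.]
Rb- [ 0.612 -0.047  0.054] tray [  3. -10.  54.]
Rtip [ 0.609 -0.084  0.04 ] tray [  2. -47.  40.]
Qtip [ 0.606 -0.095  0.04 ] tray [  0. -59.  40.]
Qb+ [ 0.603 -0.138  0.054] tray [  -0. -102.   54.]
Qb- [ 0.598 -0.2    0.054] tray [  -0. -163.   54.]
Scap [0.614 0.045 0.104] tray [ -2.  82. 104.]
Pcap [ 0.601 -0.232  0.104] tray [   5. -195.  104.]
end [0.625 0.188 0.049] tray [ -0. 226.  49.]
stop [ 0.597 -0.26   0.049] tray [   2. -223.   49.]
```

View pics/w3.png

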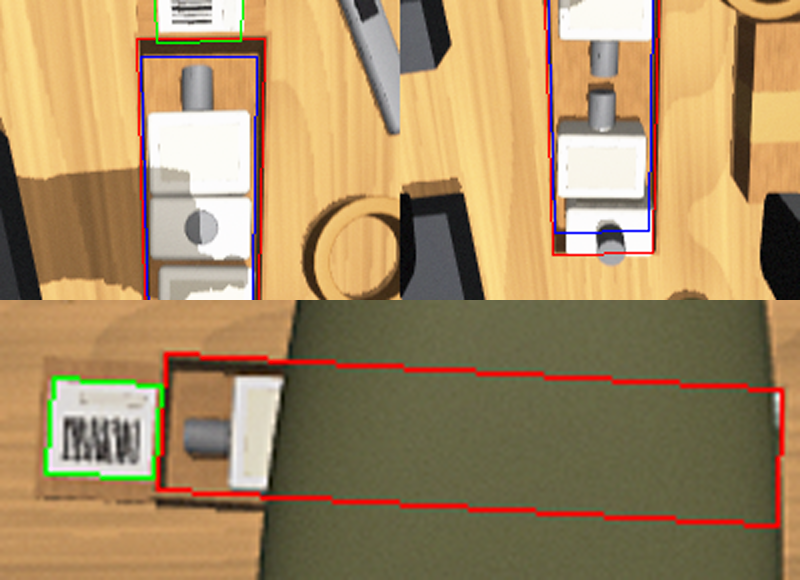

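```bash
cat >> h.py <<'E'
def G(s,x,z,th=0,flip=0):
    """grasp point at tray (x,s) mm, height z mm; th tilt about tool y; flip: tool x along -y of tray"""
    p=tw(np.array([x,s,z])/1000.);T=tool(p,YAW+180*flip,th);T[:3,3]+=.019*T[:3,2];return T
E
python3 - <<'E'
from h import *
A=pose();A=go(A,G(-78,0,200,-20));A=go(A,G(-78,0,31,-20),vmax=.03)
print("lift");A=go(A,G(-78,0,250,-20));print("spin");B=G(-78,0,250,-20,1);B=G(-150,0,250,0,0);A=go(A,B)
E
```

```text
n 6 t [-0.0097  0.0027  0.0417] r [-0.01 -3.33 -0.03]
n 6 t [ 0.0096 -0.      0.0265] r [-0. -0.  0.]
lift
n 5 t [-0.015   0.     -0.0412] r [-0. -0.  0.]
spin
n 3 t [-0.0213 -0.      0.0054] r [-0.    6.67  0.  ]
```

Request:
step_arm:
  commands:
    - {"tx":-0.0097,"ty":0.0027,"tz":0.0417,"rx":0,"ry":-3.33,"rz":0}
    - {"tx":-0.0097,"ty":0.0027,"tz":0.0417,"rx":0,"ry":-3.33,"rz":0}
    - {"tx":-0.0097,"ty":0.0027,"tz":0.0417,"rx":0,"ry":-3.33,"rz":0}
    - {"tx":-0.0097,"ty":0.0027,"tz":0.0417,"rx":0,"ry":-3.33,"rz":0}
    - {"tx":-0.0097,"ty":0.0027,"tz":0.0417,"rx":0,"ry":-3.33,"rz":0}
    - {"tx":-0.0097,"ty":0.0027,"tz":0.0417,"rx":0,"ry":-3.33,"rz":0}
    - {"tx":0,"ty":0,"tz":0,"rx":0,"ry":0,"rz":0}
  gripper: 60
  force: 40

```text
clock: 4.9
eef_pos: [0.6009, -0.1214, 0.1788]
orientation: [2.114, 1.966, -0.38]
contact_force: [-0.4, 0.2, 0.2]
grip_width: 0.0513
finger_force: 0.0
```

```bash
python3 - <<'E'
from h import *
A=pose();A=go(A,G(-78,0,31,-20),vmax=.03)
c=cam("wrist");v=c["img"].copy()
for s in(-62,-96):
    for x in(-13,13): cv2.circle(v,tuple(np.int32(proj(c,tw(np.array([x,s,29])/1000)))),2,(255,0,0),-1)
save(dict(c,img=v),"w4.png",(170,100,300,300),1.5)
print(r.state()["grip_width"])
E
```

```text
n 6 t [0.0095 0.0007 0.0259] r [-0.09 -0.01 -0.01]
0.05115235070730666
```

View pics/w4.png

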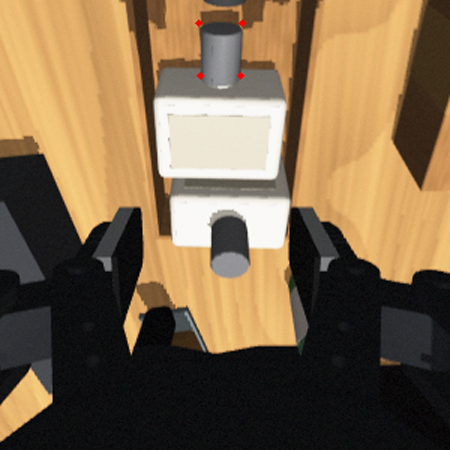

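Request:
step_arm:
  commands:
    - {"tx":0.0096,"ty":0,"tz":0.0262,"rx":0,"ry":0,"rz":0}
    - {"tx":0.0096,"ty":0,"tz":0.0262,"rx":0,"ry":0,"rz":0}
    - {"tx":0.0096,"ty":0,"tz":0.0262,"rx":0,"ry":0,"rz":0}
    - {"tx":0.0096,"ty":0,"tz":0.0262,"rx":0,"ry":0,"rz":0}
    - {"tx":0.0096,"ty":0,"tz":0.0262,"rx":0,"ry":0,"rz":0}
    - {"tx":0.0096,"ty":0,"tz":0.0262,"rx":0,"ry":0,"rz":0}
    - {"tx":0,"ty":0,"tz":0,"rx":0,"ry":0,"rz":0}
    - {"tx":0,"ty":0,"tz":0,"rx":0,"ry":0,"rz":0}

```text
clock: 5.95
eef_pos: [0.606, -0.1216, 0.0172]
orientation: [2.111, 1.958, -0.368]
contact_force: [-0.2, 0.3, 0.4]
grip_width: 0.0514
finger_force: 0.0
```

Request:
step_arm:
  commands:
    - {"tx":0,"ty":0,"tz":0,"rx":0,"ry":0,"rz":0}
    - {"tx":0,"ty":0,"tz":0,"rx":0,"ry":0,"rz":0}
    - {"tx":0,"ty":0,"tz":0,"rx":0,"ry":0,"rz":0}
    - {"tx":0,"ty":0,"tz":0,"rx":0,"ry":0,"rz":0}
    - {"tx":0,"ty":0,"tz":0,"rx":0,"ry":0,"rz":0}
    - {"tx":0,"ty":0,"tz":0,"rx":0,"ry":0,"rz":0}
  gripper: 0
  force: 40

```text
clock: 6.7
eef_pos: [0.6049, -0.1218, 0.0168]
orientation: [2.111, 1.958, -0.37]
contact_force: [0.0, 2.2, 6.6]
grip_width: 0.0249
finger_force: 38.3
```

Request:
step_arm:
  commands:
    - {"tx":-0.015,"ty":0,"tz":-0.0412,"rx":0,"ry":0,"rz":0}
    - {"tx":-0.015,"ty":0,"tz":-0.0412,"rx":0,"ry":0,"rz":0}
    - {"tx":-0.015,"ty":0,"tz":-0.0412,"rx":0,"ry":0,"rz":0}
    - {"tx":-0.015,"ty":0,"tz":-0.0412,"rx":0,"ry":0,"rz":0}
    - {"tx":-0.015,"ty":0,"tz":-0.0412,"rx":0,"ry":0,"rz":0}
    - {"tx":-0.0213,"ty":0,"tz":0.0054,"rx":0,"ry":6.67,"rz":0}
    - {"tx":-0.0213,"ty":0,"tz":0.0054,"rx":0,"ry":6.67,"rz":0}
    - {"tx":-0.0213,"ty":0,"tz":0.0054,"rx":0,"ry":6.67,"rz":0}
    - {"tx":0,"ty":0,"tz":0,"rx":0,"ry":0,"rz":-8}
    - {"tx":0,"ty":0,"tz":0,"rx":0,"ry":0,"rz":0}

```text
clock: 7.95
eef_pos: [0.5983, -0.1879, 0.2327]
orientation: [-2.151, -2.288, -0.0]
contact_force: [1.0, 0.9, -3.8]
grip_width: 0.0243
finger_force: 40.5
```

```bash
python3 - <<'E'
from h import *
s=r.state();print(s["joint_positions"],s["eef_pos"],s["grip_width"],s["finger_force"])
print(pose()[:3,:3].round(3))
c=cam("scene");save(c,"s1.png",(180,80,300,225),1.8)
E
```

```text
[-3.04790369e-01  4.39554520e-01  1.36071603e-01  1.26872796e+00
  7.73833934e-04  1.20421483e+00] [ 0.59825706 -0.18794747  0.23269391] 0.024263989362493594 40.47373831272125
[[-0.062  0.998 -0.001]
 [ 0.998  0.062  0.001]
 [ 0.001 -0.001 -1.   ]]
```

View pics/s1.png

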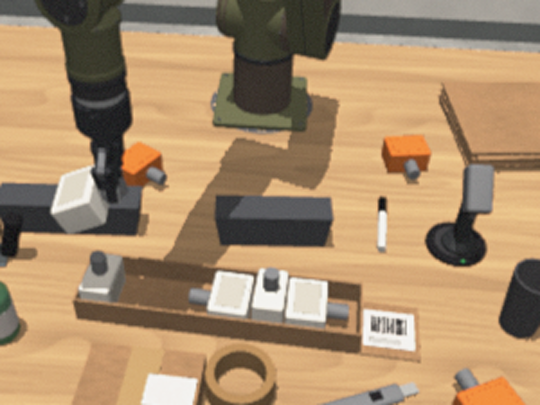

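Request:
step_arm:
  commands:
    - {"tx":0,"ty":0,"tz":0,"rx":0,"ry":0,"rz":-10.15}
    - {"tx":0,"ty":0,"tz":0,"rx":0,"ry":0,"rz":-10.15}
    - {"tx":0,"ty":0,"tz":0,"rx":0,"ry":0,"rz":-10.15}
    - {"tx":0,"ty":0,"tz":0,"rx":0,"ry":0,"rz":-10.15}
    - {"tx":0,"ty":0,"tz":0,"rx":0,"ry":0,"rz":-10.15}
    - {"tx":0,"ty":0,"tz":0,"rx":0,"ry":0,"rz":-10.15}
    - {"tx":0,"ty":0,"tz":0,"rx":0,"ry":0,"rz":-10.15}
    - {"tx":0,"ty":0,"tz":0,"rx":0,"ry":0,"rz":-10.15}
    - {"tx":0,"ty":0,"tz":0,"rx":0,"ry":0,"rz":-10.15}
    - {"tx":0,"ty":0,"tz":0,"rx":0,"ry":0,"rz":-10.15}
    - {"tx":0,"ty":0,"tz":0,"rx":0,"ry":0,"rz":-10.15}
    - {"tx":0,"ty":0,"tz":0,"rx":0,"ry":0,"rz":-10.15}
    - {"tx":0,"ty":0,"tz":0,"rx":0,"ry":0,"rz":-10.15}
    - {"tx":0,"ty":0,"tz":0,"rx":0,"ry":0,"rz":-10.15}
    - {"tx":0,"ty":0,"tz":0,"rx":0,"ry":0,"rz":-10.15}
    - {"tx":0,"ty":0,"tz":0,"rx":0,"ry":0,"rz":-10.15}
    - {"tx":0,"ty":0,"tz":0,"rx":0,"ry":0,"rz":-10.15}
    - {"tx":0,"ty":0,"tz":0,"rx":0,"ry":0,"rz":0}

```text
clock: 10.25
eef_pos: [0.599, -0.1863, 0.2331]
orientation: [2.146, -2.295, -0.001]
contact_force: [0.1, -0.9, -3.2]
grip_width: 0.0246
finger_force: 40.5
```

```bash
python3 - <<'E'
from h import *
A=pose();print(A[:3,:3].round(3),A[:3,3]);A=go(A,G(-135,0,220,70,1),wmax=7);A=go(A,G(-135,0,100,70,1),vmax=.03)
A=go(A,G(-135,0,89,70,1),n=3)
E
```

```text
[[-0.067 -0.998 -0.   ]
 [-0.998  0.067  0.   ]
 [-0.     0.    -1.   ]] [ 0.59896088 -0.18634373  0.23308655]
n 11 t [-0.0007 -0.0001  0.0018] r [-0.01  6.36  0.01]
n 5 t [-0.0226 -0.      0.0082] r [-0.  0.  0.]
n 3 t [-0.0034 -0.      0.0013] r [-0.  0.  0.]
```

Request:
step_arm:
  commands:
    - {"tx":-0.0007,"ty":0,"tz":0.0018,"rx":0,"ry":6.36,"rz":0}
    - {"tx":-0.0007,"ty":0,"tz":0.0018,"rx":0,"ry":6.36,"rz":0}
    - {"tx":-0.0007,"ty":0,"tz":0.0018,"rx":0,"ry":6.36,"rz":0}
    - {"tx":-0.0007,"ty":0,"tz":0.0018,"rx":0,"ry":6.36,"rz":0}
    - {"tx":-0.0007,"ty":0,"tz":0.0018,"rx":0,"ry":6.36,"rz":0}
    - {"tx":-0.0007,"ty":0,"tz":0.0018,"rx":0,"ry":6.36,"rz":0}
    - {"tx":-0.0007,"ty":0,"tz":0.0018,"rx":0,"ry":6.36,"rz":0}
    - {"tx":-0.0007,"ty":0,"tz":0.0018,"rx":0,"ry":6.36,"rz":0}
    - {"tx":-0.0007,"ty":0,"tz":0.0018,"rx":0,"ry":6.36,"rz":0}
    - {"tx":-0.0007,"ty":0,"tz":0.0018,"rx":0,"ry":6.36,"rz":0}
    - {"tx":-0.0007,"ty":0,"tz":0.0018,"rx":0,"ry":6.36,"rz":0}
    - {"tx":0,"ty":0,"tz":0,"rx":0,"ry":0,"rz":0}

```text
clock: 11.75
eef_pos: [0.5984, -0.1894, 0.21]
orientation: [1.408, -1.499, 0.979]
contact_force: [0.6, -0.5, -2.7]
grip_width: 0.0244
finger_force: 40.6
```

```bash
python3 - <<'E'
from h import *
A=pose();print(A[:3,:3].round(3),A[:3,3],r.state()["joint_positions"].round(2));A=go(A,G(-135,0,100,70,1),vmax=.03)
c=cam("scene");save(c,"s2.png",(180,130,200,150),2.5)
E
```

```text
[[-0.02  -0.998 -0.062]
 [-0.344  0.065 -0.937]
 [ 0.939  0.003 -0.345]] [ 0.59840886 -0.18937702  0.21001596] [ 0.18  0.72 -0.04  1.39 -1.15 -0.95]
n 4 t [-0.0273 -0.0003  0.01  ] r [-0.04  0.04  0.06]
```

View pics/s2.png

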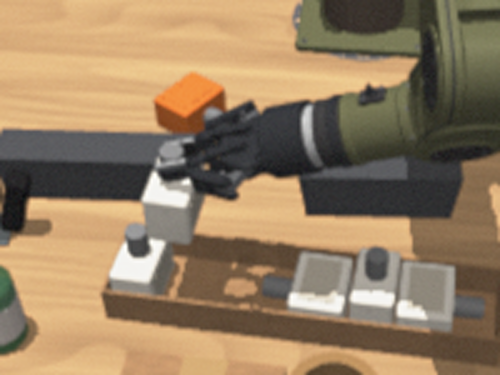

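```bash
python3 - <<'E'
from h import *
A=pose();A=go(A,G(-143,0,105,60,1),vmax=.025);A=go(A,G(-143,0,90,60,1),n=3)
print("back");A=go(A,G(-123,0,100,60,1),vmax=.04);A=go(A,G(-60,0,170,30,1),wmax=7)
E
```

```text
n 5 t [-0.0208 -0.0001  0.0106] r [-0.05 -1.96  0.02]
n 3 t [-0.0043  0.      0.0025] r [ 0. -0. -0.]
back
n 1 t [-0.0013 -0.     -0.0223] r [ 0. -0. -0.]
n 5 t [ 0.     0.    -0.019] r [ 0. -6.  0.]
```

Request:
step_arm:
  commands:
    - {"tx":-0.0208,"ty":0,"tz":0.0106,"rx":0,"ry":-1.96,"rz":0}
    - {"tx":-0.0208,"ty":0,"tz":0.0106,"rx":0,"ry":-1.96,"rz":0}
    - {"tx":-0.0208,"ty":0,"tz":0.0106,"rx":0,"ry":-1.96,"rz":0}
    - {"tx":-0.0208,"ty":0,"tz":0.0106,"rx":0,"ry":-1.96,"rz":0}
    - {"tx":-0.0208,"ty":0,"tz":0.0106,"rx":0,"ry":-1.96,"rz":0}
    - {"tx":-0.0043,"ty":0,"tz":0.0025,"rx":0,"ry":0,"rz":0}
    - {"tx":-0.0043,"ty":0,"tz":0.0025,"rx":0,"ry":0,"rz":0}
    - {"tx":-0.0043,"ty":0,"tz":0.0025,"rx":0,"ry":0,"rz":0}
    - {"tx":0,"ty":0,"tz":0,"rx":0,"ry":0,"rz":0}
    - {"tx":0,"ty":0,"tz":0,"rx":0,"ry":0,"rz":0}

```text
clock: 13.05
eef_pos: [0.5992, -0.1975, 0.0851]
orientation: [1.52, -1.621, 0.886]
contact_force: [-2.4, 3.4, 7.5]
grip_width: 0.024
finger_force: 42.1
```

Request:
step_arm:
  commands:
    - {"tx":-0.002,"ty":0,"tz":0.001,"rx":0,"ry":0,"rz":0}
    - {"tx":0,"ty":0,"tz":0,"rx":0,"ry":0,"rz":0}
    - {"tx":0,"ty":0,"tz":0,"rx":0,"ry":0,"rz":0}
    - {"tx":0,"ty":0,"tz":0,"rx":0,"ry":0,"rz":0}
    - {"tx":0,"ty":0,"tz":0,"rx":0,"ry":0,"rz":0}
  gripper: 55

```text
clock: 13.68
eef_pos: [0.5983, -0.1971, 0.0798]
orientation: [1.521, -1.624, 0.881]
contact_force: [1.1, -0.2, 0.5]
grip_width: 0.0468
finger_force: 0.0
```

```bash
python3 - <<'E'
from h import *
s=r.state();print(s["clock"],s["eef_pos"],s["contact_force"],s["grip_width"]);c=cam("scene")
for d in finder.silhouettes("scene","bottle_1")[:8]: print(round(d["conf"],2),np.round(d["box"]))
for sy in(-121,-130,-195): print(proj(c,tw(np.array([0,sy,104])/1000)))
A=pose();A=go(A,G(-100,0,120,50,1),wmax=7);
save(c,"s3.png",(180,130,200,150),2.5)
E
```

```text
13.675 [ 0.59833954 -0.19708297  0.07984438] [ 1.14150927 -0.1805521   0.46957414] 0.046768941579983694
0.98 [241. 161.  33.  22.]
0.73 [281. 229.  40.  28.]
0.72 [245. 223.  20.  27.]
0.7 [223. 222.  23.  25.]
0.6 [321. 230.  19.  29.]
0.6 [342. 234.  32.  29.]
0.58 [390. 189.   4.  31.]
0.56 [389. 155.  31.  24.]
[258.59614431 223.58731171]
[255.49270799 223.22182005]
[233.21111672 220.59771732]
n 2 t [-0.0005 -0.0003 -0.0269] r [-0.11 -5.07  0.08]
```

View pics/s3.png

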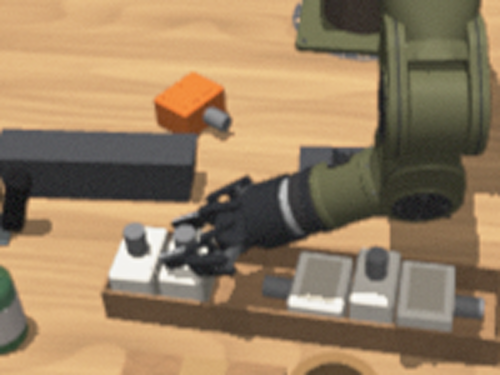

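```bash
python3 - <<'E'
from h import *
A=pose();B=A.copy();B[:3,3]-=.05*A[:3,2];A=go(A,B,vmax=.03)
A=go(A,G(-60,2,230,20,1),wmax=9);A=go(A,G(-31,2,150,-18,1),wmax=9.5);A=go(A,G(-31,2,29,-18,1),vmax=.03)
E
```

```text
n 2 t [ 0.    -0.    -0.025] r [ 0. -0.  0.]
n 5 t [ 0.0078 -0.0006 -0.0229] r [-0.03 -8.03  0.04]
n 5 t [-0.0098  0.      0.0156] r [ 0.  -7.6  0. ]
n 5 t [0.0075 0.     0.023 ] r [ 0. -0. -0.]
```

Request:
step_arm:
  commands:
    - {"tx":0,"ty":0,"tz":-0.025,"rx":0,"ry":0,"rz":0}
    - {"tx":0,"ty":0,"tz":-0.025,"rx":0,"ry":0,"rz":0}
    - {"tx":0.0078,"ty":-0.0006,"tz":-0.0229,"rx":0,"ry":-8.03,"rz":0}
    - {"tx":0.0078,"ty":-0.0006,"tz":-0.0229,"rx":0,"ry":-8.03,"rz":0}
    - {"tx":0.0078,"ty":-0.0006,"tz":-0.0229,"rx":0,"ry":-8.03,"rz":0}
    - {"tx":0.0078,"ty":-0.0006,"tz":-0.0229,"rx":0,"ry":-8.03,"rz":0}
    - {"tx":0.0078,"ty":-0.0006,"tz":-0.0229,"rx":0,"ry":-8.03,"rz":0}
    - {"tx":-0.0098,"ty":0,"tz":0.0156,"rx":0,"ry":-7.6,"rz":0}
    - {"tx":-0.0098,"ty":0,"tz":0.0156,"rx":0,"ry":-7.6,"rz":0}
    - {"tx":-0.0098,"ty":0,"tz":0.0156,"rx":0,"ry":-7.6,"rz":0}
    - {"tx":-0.0098,"ty":0,"tz":0.0156,"rx":0,"ry":-7.6,"rz":0}
    - {"tx":-0.0098,"ty":0,"tz":0.0156,"rx":0,"ry":-7.6,"rz":0}
    - {"tx":0,"ty":0,"tz":0,"rx":0,"ry":0,"rz":0}
    - {"tx":0,"ty":0,"tz":0,"rx":0,"ry":0,"rz":0}
  gripper: 60

```text
clock: 15.52
eef_pos: [0.6104, -0.062, 0.1321]
orientation: [-1.981, 2.114, 0.312]
contact_force: [-0.2, -0.8, -0.2]
grip_width: 0.0512
finger_force: 0.0
```

```bash
python3 - <<'E'
from h import *
A=pose();print(A[:3,3],wt(A[:3,3]));A=go(A,G(-31,2,29,-18,1),vmax=.025)
A=go(A,G(-31,2,230,-18,1));A=go(A,G(-60,0,230,62,1),wmax=8);A=go(A,G(-86,0,110,62,1),vmax=.03);A=go(A,G(-86,0,88,62,1),n=4)
E
```

```text
[ 0.61038155 -0.06204713  0.13210363] [ 0.00212783 -0.02495951  0.13210363]
n 5 t [0.0075 0.     0.023 ] r [ 0.01 -0.02  0.05]
n 5 t [-0.0124 -0.     -0.0382] r [ 0. -0. -0.]
n 10 t [0.0056 0.0002 0.0008] r [0. 8. 0.]
n 5 t [-0.0187 -0.      0.0159] r [ 0. -0. -0.]
n 4 t [-0.0049  0.      0.0026] r [ 0. -0. -0.]
```

Request:
step_arm:
  commands:
    - {"tx":0.0075,"ty":0,"tz":0.023,"rx":0,"ry":0,"rz":0}
    - {"tx":0.0075,"ty":0,"tz":0.023,"rx":0,"ry":0,"rz":0}
    - {"tx":0.0075,"ty":0,"tz":0.023,"rx":0,"ry":0,"rz":0}
    - {"tx":0.0075,"ty":0,"tz":0.023,"rx":0,"ry":0,"rz":0}
    - {"tx":0.0075,"ty":0,"tz":0.023,"rx":0,"ry":0,"rz":0}
    - {"tx":0,"ty":0,"tz":0,"rx":0,"ry":0,"rz":0}
    - {"tx":0,"ty":0,"tz":0,"rx":0,"ry":0,"rz":0}

```text
clock: 16.4
eef_pos: [0.6113, -0.0617, 0.0122]
orientation: [-1.981, 2.111, 0.311]
contact_force: [-0.1, -0.5, 0.3]
grip_width: 0.0512
finger_force: 0.0
```

Request:
step_arm:
  commands:
    - {"tx":0,"ty":0,"tz":0,"rx":0,"ry":0,"rz":0}
    - {"tx":0,"ty":0,"tz":0,"rx":0,"ry":0,"rz":0}
    - {"tx":0,"ty":0,"tz":0,"rx":0,"ry":0,"rz":0}
    - {"tx":0,"ty":0,"tz":0,"rx":0,"ry":0,"rz":0}
    - {"tx":0,"ty":0,"tz":0,"rx":0,"ry":0,"rz":0}
    - {"tx":0,"ty":0,"tz":0,"rx":0,"ry":0,"rz":0}
  gripper: 0

```text
clock: 17.15
eef_pos: [0.6111, -0.0622, 0.0122]
orientation: [-1.979, 2.112, 0.311]
contact_force: [-1.0, -1.0, 5.8]
grip_width: 0.0251
finger_force: 39.2
```

Request:
step_arm:
  commands:
    - {"tx":-0.0124,"ty":0,"tz":-0.0382,"rx":0,"ry":0,"rz":0}
    - {"tx":-0.0124,"ty":0,"tz":-0.0382,"rx":0,"ry":0,"rz":0}
    - {"tx":-0.0124,"ty":0,"tz":-0.0382,"rx":0,"ry":0,"rz":0}
    - {"tx":-0.0124,"ty":0,"tz":-0.0382,"rx":0,"ry":0,"rz":0}
    - {"tx":-0.0124,"ty":0,"tz":-0.0382,"rx":0,"ry":0,"rz":0}
    - {"tx":0.0056,"ty":0,"tz":0.0008,"rx":0,"ry":8,"rz":0}
    - {"tx":0.0056,"ty":0,"tz":0.0008,"rx":0,"ry":8,"rz":0}
    - {"tx":0.0056,"ty":0,"tz":0.0008,"rx":0,"ry":8,"rz":0}
    - {"tx":0.0056,"ty":0,"tz":0.0008,"rx":0,"ry":8,"rz":0}
    - {"tx":0.0056,"ty":0,"tz":0.0008,"rx":0,"ry":8,"rz":0}
    - {"tx":0.0056,"ty":0,"tz":0.0008,"rx":0,"ry":8,"rz":0}
    - {"tx":0.0056,"ty":0,"tz":0.0008,"rx":0,"ry":8,"rz":0}
    - {"tx":0.0056,"ty":0,"tz":0.0008,"rx":0,"ry":8,"rz":0}
    - {"tx":0.0056,"ty":0,"tz":0.0008,"rx":0,"ry":8,"rz":0}
    - {"tx":0.0056,"ty":0,"tz":0.0008,"rx":0,"ry":8,"rz":0}
    - {"tx":0,"ty":0,"tz":0,"rx":0,"ry":0,"rz":0}
    - {"tx":0,"ty":0,"tz":0,"rx":0,"ry":0,"rz":0}

```text
clock: 19.27
eef_pos: [0.607, -0.1134, 0.2202]
orientation: [1.501, -1.603, 0.899]
contact_force: [0.6, 0.7, -4.2]
grip_width: 0.0249
finger_force: 40.2
```

```bash
python3 - <<'E'
from h import *
A=pose();print(wt(A[:3,3]),A[:3,2],r.state()["finger_force"]);A=go(A,G(-86,0,108,62,1),vmax=.03);A=go(A,G(-86,0,88,62,1),n=4)
c=cam("scene")
for d in finder.silhouettes("scene","bottle_1")[:7]: print(round(d["conf"],2),np.round(d["box"]))
E
```

```text
[ 0.0022977  -0.07640792  0.22020162] [-0.05770686 -0.87969961 -0.47201538] 40.216020941734314
n 5 t [-0.0189  0.0005  0.0161] r [-0.04  0.03  0.01]
n 4 t [-0.0044  0.      0.0023] r [ 0. -0. -0.]
0.93 [336. 235.  37.  27.]
0.92 [318. 229.  21.  32.]
0.82 [244. 223.  22.  27.]
0.76 [431. 288.  42.  39.]
0.74 [242. 162.  30.  21.]
0.69 [228. 222.  19.  29.]
0.65 [268. 186.  27.  43.]
```

Request:
step_arm:
  commands:
    - {"tx":-0.0189,"ty":0.0005,"tz":0.0161,"rx":0,"ry":0,"rz":0}
    - {"tx":-0.0189,"ty":0.0005,"tz":0.0161,"rx":0,"ry":0,"rz":0}
    - {"tx":-0.0189,"ty":0.0005,"tz":0.0161,"rx":0,"ry":0,"rz":0}
    - {"tx":-0.0189,"ty":0.0005,"tz":0.0161,"rx":0,"ry":0,"rz":0}
    - {"tx":-0.0189,"ty":0.0005,"tz":0.0161,"rx":0,"ry":0,"rz":0}
    - {"tx":-0.0044,"ty":0,"tz":0.0023,"rx":0,"ry":0,"rz":0}
    - {"tx":-0.0044,"ty":0,"tz":0.0023,"rx":0,"ry":0,"rz":0}
    - {"tx":-0.0044,"ty":0,"tz":0.0023,"rx":0,"ry":0,"rz":0}
    - {"tx":-0.0044,"ty":0,"tz":0.0023,"rx":0,"ry":0,"rz":0}
    - {"tx":0,"ty":0,"tz":0,"rx":0,"ry":0,"rz":0}

```text
clock: 20.62
eef_pos: [0.6032, -0.1396, 0.0801]
orientation: [1.5, -1.6, 0.903]
contact_force: [0.1, 0.8, 0.3]
grip_width: 0.025
finger_force: 40.5
```

Request:
step_arm:
  commands:
    - {"tx":-0.0018,"ty":0,"tz":0.001,"rx":0,"ry":0,"rz":0}
    - {"tx":-0.0018,"ty":0,"tz":0.001,"rx":0,"ry":0,"rz":0}
    - {"tx":0,"ty":0,"tz":0,"rx":0,"ry":0,"rz":0}

```text
clock: 21.0
eef_pos: [0.6035, -0.1402, 0.08]
orientation: [1.499, -1.594, 0.908]
contact_force: [-4.5, 4.7, 18.4]
grip_width: 0.0246
finger_force: 41.7
```

Request:
step_arm:
  commands:
    - {"tx":0,"ty":0,"tz":0,"rx":0,"ry":0,"rz":0}
    - {"tx":0,"ty":0,"tz":0,"rx":0,"ry":0,"rz":0}
    - {"tx":0,"ty":0,"tz":0,"rx":0,"ry":0,"rz":0}
    - {"tx":0,"ty":0,"tz":0,"rx":0,"ry":0,"rz":0}
  gripper: 55

```text
clock: 21.5
eef_pos: [0.6027, -0.1398, 0.0751]
orientation: [1.5, -1.6, 0.901]
contact_force: [0.1, 0.7, 1.2]
grip_width: 0.0471
finger_force: 0.5
```

```bash
python3 - <<'E'
from h import *
A=pose();B=A.copy();B[:3,3]-=.05*A[:3,2];A=go(A,B,vmax=.03)
print(wt(A[:3,3]));A=go(A,G(30,0,210,0,1),wmax=8);A=go(A,G(82,-2,190,0,1))
print("spin then");A=G(82,-2,190,0,0);A=go(A,G(82,-2,91,0,0))
print(r.state()["joint_positions"])
E
```

```text
n 2 t [-0.    -0.    -0.025] r [ 0. -0. -0.]
[-0.00034045 -0.05894178  0.09862198]
n 8 t [-0.0026 -0.0001 -0.0166] r [-0.02 -7.75  0.03]
n 2 t [-0.026  0.001  0.01 ] r [ 0.  0. -0.]
spin then
n 2 t [0.     0.     0.0495] r [0. 0. 0.]
[ 0.22548593  0.82087914 -0.10805375  1.13600699 -1.0083005  -1.00378675]
```

Request:
step_arm:
  commands:
    - {"tx":0,"ty":0,"tz":-0.025,"rx":0,"ry":0,"rz":0}
    - {"tx":0,"ty":0,"tz":-0.025,"rx":0,"ry":0,"rz":0}
    - {"tx":-0.0026,"ty":0,"tz":-0.0166,"rx":0,"ry":-7.75,"rz":0}
    - {"tx":-0.0026,"ty":0,"tz":-0.0166,"rx":0,"ry":-7.75,"rz":0}
    - {"tx":-0.0026,"ty":0,"tz":-0.0166,"rx":0,"ry":-7.75,"rz":0}
    - {"tx":-0.0026,"ty":0,"tz":-0.0166,"rx":0,"ry":-7.75,"rz":0}
    - {"tx":-0.0026,"ty":0,"tz":-0.0166,"rx":0,"ry":-7.75,"rz":0}
    - {"tx":-0.0026,"ty":0,"tz":-0.0166,"rx":0,"ry":-7.75,"rz":0}
    - {"tx":-0.0026,"ty":0,"tz":-0.0166,"rx":0,"ry":-7.75,"rz":0}
    - {"tx":-0.0026,"ty":0,"tz":-0.0166,"rx":0,"ry":-7.75,"rz":0}
    - {"tx":-0.026,"ty":0.001,"tz":0.01,"rx":0,"ry":0,"rz":0}
    - {"tx":-0.026,"ty":0.001,"tz":0.01,"rx":0,"ry":0,"rz":0}
    - {"tx":0,"ty":0,"tz":0,"rx":0,"ry":0,"rz":0}
    - {"tx":0,"ty":0,"tz":0,"rx":0,"ry":0,"rz":0}
  gripper: 60

```text
clock: 23.25
eef_pos: [0.6124, 0.0443, 0.1711]
orientation: [2.148, -2.292, -0.0]
contact_force: [0.5, 0.2, 0.4]
grip_width: 0.0508
finger_force: 0.0
```

```bash
python3 - <<'E'
from h import *
A=pose();print(wt(A[:3,3]),A[:3,2]);A=go(A,G(82,-2,92,0,1),vmax=.035)
c=cam("wrist")
v=c["img"].copy()
for s in(-195,-134,-72,82):
    cv2.circle(v,tuple(np.int32(proj(c,tw(np.array([0,s,104])/1000)))),2,(255,0,0),-1)
a=cv2.resize(v[:,170:470,::-1],None,fx=1.33,fy=1.33)
t=cam("top");b=cv2.resize(t["img"][125:195,225:425,::-1],(400,140),interpolation=cv2.INTER_CUBIC)
s=cam("scene");b2=cv2.resize(s["img"][190:290,210:430,::-1],(400,182),interpolation=cv2.INTER_CUBIC)
b=np.concatenate([b,b2,np.zeros((532-322,400,3),np.uint8)],0)
cv2.imwrite("pics/m1.png",np.concatenate([a[:532],b],1))
E
```

```text
[-0.00324557  0.08122707  0.17111824] [-5.07215011e-04 -3.46655887e-04 -9.99999811e-01]
n 3 t [-0.0003 -0.0004  0.0327] r [ 0.01 -0.01  0.09]
```

View pics/m1.png

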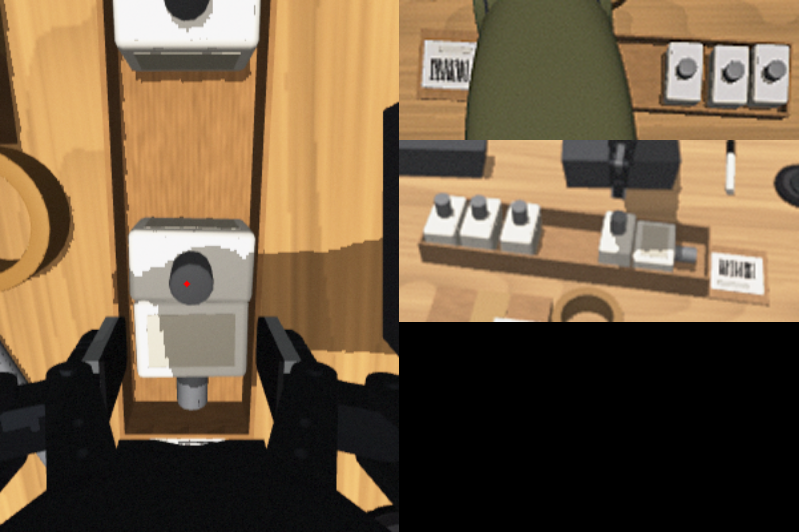

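Request:
step_arm:
  commands:
    - {"tx":0,"ty":0,"tz":0.0327,"rx":0,"ry":0,"rz":0}
    - {"tx":0,"ty":0,"tz":0.0327,"rx":0,"ry":0,"rz":0}
    - {"tx":0,"ty":0,"tz":0.0327,"rx":0,"ry":0,"rz":0}
    - {"tx":0,"ty":0,"tz":0,"rx":0,"ry":0,"rz":0}

```text
clock: 23.9
eef_pos: [0.6102, 0.044, 0.0708]
orientation: [2.144, -2.29, -0.006]
contact_force: [-0.2, -0.5, 0.1]
grip_width: 0.051
finger_force: 0.0
```

Request:
step_arm:
  commands:
    - {"tx":0,"ty":0,"tz":0,"rx":0,"ry":0,"rz":0}
    - {"tx":0,"ty":0,"tz":0,"rx":0,"ry":0,"rz":0}
    - {"tx":0,"ty":0,"tz":0,"rx":0,"ry":0,"rz":0}
    - {"tx":0,"ty":0,"tz":0,"rx":0,"ry":0,"rz":0}
    - {"tx":0,"ty":0,"tz":0,"rx":0,"ry":0,"rz":0}
  gripper: 0

```text
clock: 24.52
eef_pos: [0.6137, 0.0447, 0.0747]
orientation: [-2.146, 2.291, -0.003]
contact_force: [-0.5, -0.6, 5.6]
grip_width: 0.025
finger_force: 40.3
```

```bash
python3 - <<'E'
from h import *
A=pose();print(wt(A[:3,3]))
A=G(82,-2,92,0,1);A=go(A,G(82,-2,100,0,1));A=go(A,G(-14,-2,100,0,1),vmax=.025);A=go(A,G(-14,-2,92,0,1))
c=cam("scene")
for d in finder.silhouettes("scene","bottle_1")[:7]:
    print(round(d["conf"],2),np.round(d["box"]))
for s in (-195,-134,-72): print(s,proj(c,tw(np.array([0,s,104])/1000)))
E
```

```text
[-0.00204441  0.08177276  0.07468563]
n 1 t [ 0.     0.    -0.008] r [ 0.  0. -0.]
n 4 t [0.024 0.    0.   ] r [ 0.  0. -0.]
n 1 t [-0.     0.     0.008] r [ 0.  0. -0.]
0.95 [243. 221.  22.  30.]
0.82 [268. 221.  19.  33.]
0.81 [317. 236.  21.  23.]
0.71 [338. 233.  35.  30.]
0.61 [432. 286.  42.  43.]
0.57 [392. 157.  28.  22.]
0.57 [293. 273.  42.  42.]
-195 [233.21111672 220.59771732]
-134 [254.11483821 223.05954834]
-72 [275.57146404 225.58649491]
```

Request:
step_arm:
  commands:
    - {"tx":0,"ty":0,"tz":-0.01,"rx":0,"ry":0,"rz":0}
    - {"tx":0.024,"ty":0,"tz":0,"rx":0,"ry":0,"rz":0}
    - {"tx":0.024,"ty":0,"tz":0,"rx":0,"ry":0,"rz":0}
    - {"tx":0.024,"ty":0,"tz":0,"rx":0,"ry":0,"rz":0}
    - {"tx":0.024,"ty":0,"tz":0,"rx":0,"ry":0,"rz":0}
    - {"tx":0,"ty":0,"tz":0,"rx":0,"ry":0,"rz":0}
    - {"tx":0,"ty":0,"tz":0.01,"rx":0,"ry":0,"rz":0}
    - {"tx":0,"ty":0,"tz":0.001,"rx":0,"ry":0,"rz":0}
    - {"tx":0,"ty":0,"tz":0,"rx":0,"ry":0,"rz":0}

```text
clock: 25.75
eef_pos: [0.6068, -0.0507, 0.0736]
orientation: [-2.148, 2.291, -0.003]
contact_force: [-3.5, -1.9, 8.7]
grip_width: 0.0248
finger_force: 42.0
```

Request:
step_arm:
  commands:
    - {"tx":0,"ty":0,"tz":0,"rx":0,"ry":0,"rz":0}
    - {"tx":0,"ty":0,"tz":0,"rx":0,"ry":0,"rz":0}
    - {"tx":0,"ty":0,"tz":0,"rx":0,"ry":0,"rz":0}
    - {"tx":0,"ty":0,"tz":-0.04,"rx":0,"ry":0,"rz":0}
    - {"tx":0,"ty":0,"tz":-0.05,"rx":0,"ry":0,"rz":0}
    - {"tx":-0.05,"ty":0,"tz":-0.02,"rx":0,"ry":0,"rz":0}
    - {"tx":0,"ty":0,"tz":0,"rx":0,"ry":0,"rz":0}
  gripper: 60

```text
clock: 26.62
eef_pos: [0.6114, 0.0014, 0.1843]
orientation: [-2.149, 2.285, -0.003]
contact_force: [0.1, -1.5, -0.3]
grip_width: 0.0509
finger_force: 0.0
```

```bash
python3 - <<'E'
from h import *
A=pose();print(wt(A[:3,3]),A[:3,:3].round(3))
# spin 180 (+) then:
A=A@np.block([[Ro.from_euler('z',180,degrees=True).as_matrix(),np.zeros((3,1))],[0,0,0,1]])
A=go(A,G(192,-2,160,-18,0),wmax=8)
A=go(A,G(192,-2,29,-18,0),vmax=.03);print("lift")
A=go(A,G(192,-2,250,-18,0));A=go(A,G(120,0,250,0,0),wmax=8);print("spinback")
A=G(120,0,250,0,1);A=go(A,G(60,0,230,62,1),wmax=8);A=go(A,G(26,0,110,62,1),vmax=.03);A=go(A,G(26,0,88,62,1),n=4)
E
```

```text
[-0.00131776  0.03841574  0.18432039] [[-0.061 -0.998  0.005]
 [-0.998  0.061  0.001]
 [-0.002 -0.005 -1.   ]]
n 4 t [0.0381 0.     0.0062] r [ 0.08 -4.52  0.11]
n 5 t [0.0081 0.     0.0249] r [-0. -0.  0.]
lift
n 5 t [-0.0137 -0.     -0.042 ] r [-0. -0.  0.]
n 3 t [-0.0216  0.0007  0.0049] r [0. 6. 0.]
spinback
n 8 t [ 0.0084 -0.      0.0058] r [0.   7.75 0.  ]
n 5 t [-0.018  -0.      0.0173] r [ 0. -0. -0.]
n 4 t [-0.0049  0.      0.0026] r [ 0. -0. -0.]
```

Request:
step_arm:
  commands:
    - {"tx":0,"ty":0,"tz":0,"rx":0,"ry":0,"rz":10.59}
    - {"tx":0,"ty":0,"tz":0,"rx":0,"ry":0,"rz":10.59}
    - {"tx":0,"ty":0,"tz":0,"rx":0,"ry":0,"rz":10.59}
    - {"tx":0,"ty":0,"tz":0,"rx":0,"ry":0,"rz":10.59}
    - {"tx":0,"ty":0,"tz":0,"rx":0,"ry":0,"rz":10.59}
    - {"tx":0,"ty":0,"tz":0,"rx":0,"ry":0,"rz":10.59}
    - {"tx":0,"ty":0,"tz":0,"rx":0,"ry":0,"rz":10.59}
    - {"tx":0,"ty":0,"tz":0,"rx":0,"ry":0,"rz":10.59}
    - {"tx":0,"ty":0,"tz":0,"rx":0,"ry":0,"rz":10.59}
    - {"tx":0,"ty":0,"tz":0,"rx":0,"ry":0,"rz":10.59}
    - {"tx":0,"ty":0,"tz":0,"rx":0,"ry":0,"rz":10.59}
    - {"tx":0,"ty":0,"tz":0,"rx":0,"ry":0,"rz":10.59}
    - {"tx":0,"ty":0,"tz":0,"rx":0,"ry":0,"rz":10.59}
    - {"tx":0,"ty":0,"tz":0,"rx":0,"ry":0,"rz":10.59}
    - {"tx":0,"ty":0,"tz":0,"rx":0,"ry":0,"rz":10.59}
    - {"tx":0,"ty":0,"tz":0,"rx":0,"ry":0,"rz":10.59}
    - {"tx":0,"ty":0,"tz":0,"rx":0,"ry":0,"rz":10.59}

```text
clock: 28.75
eef_pos: [0.6089, -0.0018, 0.1808]
orientation: [-2.299, -2.139, 0.003]
contact_force: [0.5, 0.0, 0.2]
grip_width: 0.0513
finger_force: 0.0
```

Request:
step_arm:
  commands:
    - {"tx":0.0381,"ty":0,"tz":0.0062,"rx":0,"ry":-4.52,"rz":0.1}
    - {"tx":0.0381,"ty":0,"tz":0.0062,"rx":0,"ry":-4.52,"rz":0.1}
    - {"tx":0.0381,"ty":0,"tz":0.0062,"rx":0,"ry":-4.52,"rz":0.1}
    - {"tx":0.0381,"ty":0,"tz":0.0062,"rx":0,"ry":-4.52,"rz":0.1}
    - {"tx":0,"ty":0,"tz":0,"rx":0,"ry":0,"rz":0}
    - {"tx":0,"ty":0,"tz":0,"rx":0,"ry":0,"rz":0}

```text
clock: 29.5
eef_pos: [0.6193, 0.1457, 0.1388]
orientation: [2.129, 1.98, -0.34]
contact_force: [0.3, -1.0, -0.1]
grip_width: 0.0514
finger_force: 0.0
```

```bash
python3 - <<'E'
from h import *
A=pose();print(wt(A[:3,3]),A[:3,:3].round(3),r.state()["joint_positions"].round(2))
A=go(A,G(192,-2,29,-18,0),vmax=.03)
E
```

```text
[-0.00350937  0.18288303  0.13876698] [[ 0.068  0.997 -0.023]
 [ 0.948 -0.072 -0.31 ]
 [-0.311 -0.001 -0.95 ]] [ 0.37  0.6   0.12  1.23 -0.28  2.04]
n 5 t [0.0086 0.0003 0.0241] r [-0.02  0.02 -0.02]
```

Request:
step_arm:
  commands:
    - {"tx":0.0086,"ty":0.0003,"tz":0.0241,"rx":0,"ry":0,"rz":0}
    - {"tx":0.0086,"ty":0.0003,"tz":0.0241,"rx":0,"ry":0,"rz":0}
    - {"tx":0.0086,"ty":0.0003,"tz":0.0241,"rx":0,"ry":0,"rz":0}
    - {"tx":0.0086,"ty":0.0003,"tz":0.0241,"rx":0,"ry":0,"rz":0}
    - {"tx":0.0086,"ty":0.0003,"tz":0.0241,"rx":0,"ry":0,"rz":0}
    - {"tx":0,"ty":0,"tz":0,"rx":0,"ry":0,"rz":0}
    - {"tx":0,"ty":0,"tz":0,"rx":0,"ry":0,"rz":0}

```text
clock: 30.38
eef_pos: [0.6224, 0.1486, 0.0132]
orientation: [2.131, 1.977, -0.335]
contact_force: [-0.4, 0.5, -0.2]
grip_width: 0.0511
finger_force: 0.0
```

Request:
step_arm:
  commands:
    - {"tx":0,"ty":0,"tz":0,"rx":0,"ry":0,"rz":0}
    - {"tx":0,"ty":0,"tz":0,"rx":0,"ry":0,"rz":0}
    - {"tx":0,"ty":0,"tz":0,"rx":0,"ry":0,"rz":0}
    - {"tx":0,"ty":0,"tz":0,"rx":0,"ry":0,"rz":0}
    - {"tx":0,"ty":0,"tz":0,"rx":0,"ry":0,"rz":0}
    - {"tx":0,"ty":0,"tz":0,"rx":0,"ry":0,"rz":0}
  gripper: 0

```text
clock: 31.12
eef_pos: [0.6223, 0.1498, 0.0133]
orientation: [2.128, 1.979, -0.335]
contact_force: [-1.4, 0.0, 6.5]
grip_width: 0.0248
finger_force: 38.9
```

Lift and return to vertical, then spin back.

Request:
step_arm:
  commands:
    - {"tx":-0.0137,"ty":0,"tz":-0.042,"rx":0,"ry":0,"rz":0}
    - {"tx":-0.0137,"ty":0,"tz":-0.042,"rx":0,"ry":0,"rz":0}
    - {"tx":-0.0137,"ty":0,"tz":-0.042,"rx":0,"ry":0,"rz":0}
    - {"tx":-0.0137,"ty":0,"tz":-0.042,"rx":0,"ry":0,"rz":0}
    - {"tx":-0.0137,"ty":0,"tz":-0.042,"rx":0,"ry":0,"rz":0}
    - {"tx":-0.0216,"ty":0,"tz":0.0049,"rx":0,"ry":6,"rz":0}
    - {"tx":-0.0216,"ty":0,"tz":0.0049,"rx":0,"ry":6,"rz":0}
    - {"tx":-0.0216,"ty":0,"tz":0.0049,"rx":0,"ry":6,"rz":0}
    - {"tx":0,"ty":0,"tz":0,"rx":0,"ry":0,"rz":0}

```text
clock: 32.25
eef_pos: [0.6156, 0.0803, 0.2316]
orientation: [2.305, 2.133, -0.002]
contact_force: [-0.9, 0.2, -3.3]
grip_width: 0.025
finger_force: 40.1
```

Request:
step_arm:
  commands:
    - {"tx":0,"ty":0,"tz":0,"rx":0,"ry":0,"rz":-10.59}
    - {"tx":0,"ty":0,"tz":0,"rx":0,"ry":0,"rz":-10.59}
    - {"tx":0,"ty":0,"tz":0,"rx":0,"ry":0,"rz":-10.59}
    - {"tx":0,"ty":0,"tz":0,"rx":0,"ry":0,"rz":-10.59}
    - {"tx":0,"ty":0,"tz":0,"rx":0,"ry":0,"rz":-10.59}
    - {"tx":0,"ty":0,"tz":0,"rx":0,"ry":0,"rz":-10.59}
    - {"tx":0,"ty":0,"tz":0,"rx":0,"ry":0,"rz":-10.59}
    - {"tx":0,"ty":0,"tz":0,"rx":0,"ry":0,"rz":-10.59}
    - {"tx":0,"ty":0,"tz":0,"rx":0,"ry":0,"rz":-10.59}
    - {"tx":0,"ty":0,"tz":0,"rx":0,"ry":0,"rz":-10.59}
    - {"tx":0,"ty":0,"tz":0,"rx":0,"ry":0,"rz":-10.59}
    - {"tx":0,"ty":0,"tz":0,"rx":0,"ry":0,"rz":-10.59}
    - {"tx":0,"ty":0,"tz":0,"rx":0,"ry":0,"rz":-10.59}
    - {"tx":0,"ty":0,"tz":0,"rx":0,"ry":0,"rz":-10.59}
    - {"tx":0,"ty":0,"tz":0,"rx":0,"ry":0,"rz":-10.59}
    - {"tx":0,"ty":0,"tz":0,"rx":0,"ry":0,"rz":-10.59}
    - {"tx":0,"ty":0,"tz":0,"rx":0,"ry":0,"rz":-10.59}
    - {"tx":0,"ty":0,"tz":0,"rx":0,"ry":0,"rz":0}
    - {"tx":0,"ty":0,"tz":0,"rx":0,"ry":0,"rz":0}

```text
clock: 34.62
eef_pos: [0.6164, 0.0841, 0.2315]
orientation: [2.137, -2.301, 0.002]
contact_force: [-1.0, -0.4, -3.4]
grip_width: 0.0248
finger_force: 40.1
```

```bash
python3 - <<'E'
from h import *
A=pose();print(wt(A[:3,3]),A[:3,:3].round(3),r.state()["finger_force"])
A=go(A,G(60,-2,230,62,1),wmax=8);A=go(A,G(34,-2,110,62,1),vmax=.03);A=go(A,G(34,-2,88,62,1),n=4)
E
```

```text
[-0.00204472  0.12129775  0.2314785 ] [[-0.074 -0.997  0.   ]
 [-0.997  0.074 -0.002]
 [ 0.002 -0.    -1.   ]] 40.07682502269745
n 8 t [ 0.0085 -0.      0.0059] r [ 0.01  7.74 -0.03]
n 5 t [-0.0187 -0.      0.0159] r [ 0. -0. -0.]
n 4 t [-0.0049  0.      0.0026] r [ 0. -0. -0.]
```

Request:
step_arm:
  commands:
    - {"tx":0.0085,"ty":0,"tz":0.0059,"rx":0,"ry":7.74,"rz":0}
    - {"tx":0.0085,"ty":0,"tz":0.0059,"rx":0,"ry":7.74,"rz":0}
    - {"tx":0.0085,"ty":0,"tz":0.0059,"rx":0,"ry":7.74,"rz":0}
    - {"tx":0.0085,"ty":0,"tz":0.0059,"rx":0,"ry":7.74,"rz":0}
    - {"tx":0.0085,"ty":0,"tz":0.0059,"rx":0,"ry":7.74,"rz":0}
    - {"tx":0.0085,"ty":0,"tz":0.0059,"rx":0,"ry":7.74,"rz":0}
    - {"tx":0.0085,"ty":0,"tz":0.0059,"rx":0,"ry":7.74,"rz":0}
    - {"tx":0.0085,"ty":0,"tz":0.0059,"rx":0,"ry":7.74,"rz":0}
    - {"tx":0,"ty":0,"tz":0,"rx":0,"ry":0,"rz":0}
    - {"tx":-0.0187,"ty":0,"tz":0.0159,"rx":0,"ry":0,"rz":0}
    - {"tx":-0.0187,"ty":0,"tz":0.0159,"rx":0,"ry":0,"rz":0}
    - {"tx":-0.0187,"ty":0,"tz":0.0159,"rx":0,"ry":0,"rz":0}
    - {"tx":-0.0187,"ty":0,"tz":0.0159,"rx":0,"ry":0,"rz":0}
    - {"tx":-0.0187,"ty":0,"tz":0.0159,"rx":0,"ry":0,"rz":0}
    - {"tx":0,"ty":0,"tz":0,"rx":0,"ry":0,"rz":0}
    - {"tx":-0.0049,"ty":0,"tz":0.0026,"rx":0,"ry":0,"rz":0}
    - {"tx":-0.0049,"ty":0,"tz":0.0026,"rx":0,"ry":0,"rz":0}
    - {"tx":-0.0049,"ty":0,"tz":0.0026,"rx":0,"ry":0,"rz":0}
    - {"tx":0,"ty":0,"tz":0,"rx":0,"ry":0,"rz":0}

```text
clock: 37.0
eef_pos: [0.6093, -0.0202, 0.0846]
orientation: [1.493, -1.606, 0.898]
contact_force: [0.0, 0.8, -2.9]
grip_width: 0.0248
finger_force: 40.3
```

Request:
step_arm:
  commands:
    - {"tx":-0.0035,"ty":0,"tz":0.0018,"rx":0,"ry":0,"rz":0}
    - {"tx":-0.0035,"ty":0,"tz":0.0018,"rx":0,"ry":0,"rz":0}
    - {"tx":0,"ty":0,"tz":0,"rx":0,"ry":0,"rz":0}
    - {"tx":0,"ty":0,"tz":0,"rx":0,"ry":0,"rz":0}

```text
clock: 37.5
eef_pos: [0.6101, -0.0208, 0.0822]
orientation: [1.494, -1.599, 0.904]
contact_force: [-3.0, 6.0, 17.7]
grip_width: 0.0245
finger_force: 41.4
```

```bash
cat >> h.py <<'E'
def C(s,x,z,th=0,flip=0):
    p=tw(np.array([x,s,z])/1000.);return tool(p,YAW+180*flip,th)
E
python3 - <<'E'
from h import *
A=pose();B=A.copy();B[:3,3]-=.05*A[:3,2];A=go(A,B,vmax=.03)
A=go(A,C(130,0,130,30,1),wmax=8);A=go(A,C(120,0,28,30,1),vmax=.035);A=go(A,C(40,0,28,30,1),vmax=.01)
E
```

```text
n 2 t [-0.     0.    -0.025] r [ 0. -0. -0.]
n 5 t [-0.0054 -0.0003 -0.0139] r [-0.03 -6.45  0.01]
n 3 t [-0.0141 -0.      0.0311] r [ 0. -0.  0.]
n 8 t [ 0.0087 -0.      0.005 ] r [ 0. -0.  0.]
```

Request:
step_arm:
  commands:
    - {"tx":0,"ty":0,"tz":0,"rx":0,"ry":0,"rz":0}
    - {"tx":0,"ty":0,"tz":0,"rx":0,"ry":0,"rz":0}
    - {"tx":0,"ty":0,"tz":0,"rx":0,"ry":0,"rz":0}
    - {"tx":0,"ty":0,"tz":0,"rx":0,"ry":0,"rz":0}
    - {"tx":0,"ty":0,"tz":-0.025,"rx":0,"ry":0,"rz":0}
    - {"tx":0,"ty":0,"tz":-0.025,"rx":0,"ry":0,"rz":0}
    - {"tx":0,"ty":0,"tz":0,"rx":0,"ry":0,"rz":0}
  gripper: 55

```text
clock: 38.38
eef_pos: [0.6132, 0.025, 0.1007]
orientation: [1.495, -1.606, 0.9]
contact_force: [1.2, 0.2, -0.2]
grip_width: 0.0471
finger_force: 0.0
```

```bash
python3 - <<'E'
from h import *
A=pose();print(wt(A[:3,3]))
A=go(A,C(130,0,130,30,1),wmax=8);A=go(A,C(120,0,28,30,1),vmax=.035);A=go(A,C(40,0,28,30,1),vmax=.01)
c=cam("scene")
for d in finder.silhouettes("scene","bottle_1")[:7]: print(round(d["conf"],2),np.round(d["box"]))
print(proj(c,tw(np.array([0,48,104])/1000)))
E
```

```text
[-0.0011459   0.06209413  0.10072444]
n 4 t [-0.0054 -0.0003 -0.0179] r [-0.02 -7.98 -0.03]
n 3 t [-0.0141 -0.      0.0311] r [ 0. -0.  0.]
n 8 t [ 0.0087 -0.      0.005 ] r [ 0. -0.  0.]
0.96 [391. 157.  30.  23.]
0.92 [242. 224.  26.  26.]
0.81 [225. 221.  21.  30.]
0.79 [433. 286.  38.  43.]
0.79 [243. 162.  30.  21.]
0.73 [266. 220.  24.  36.]
0.63 [285. 226.  22.  29.]
[317.71434784 230.54966182]
```

Request:
step_arm:
  commands:
    - {"tx":-0.0054,"ty":0,"tz":-0.0179,"rx":0,"ry":-7.98,"rz":0}
    - {"tx":-0.0054,"ty":0,"tz":-0.0179,"rx":0,"ry":-7.98,"rz":0}
    - {"tx":-0.0054,"ty":0,"tz":-0.0179,"rx":0,"ry":-7.98,"rz":0}
    - {"tx":-0.0054,"ty":0,"tz":-0.0179,"rx":0,"ry":-7.98,"rz":0}
    - {"tx":0,"ty":0,"tz":0,"rx":0,"ry":0,"rz":0}
  gripper: 0

```text
clock: 39.1
eef_pos: [0.6182, 0.0895, 0.1324]
orientation: [1.847, -1.994, 0.502]
contact_force: [1.0, 0.3, 0.0]
grip_width: 0.0007
finger_force: 0.0
```

```bash
python3 - <<'E'
from h import *
A=pose();print(wt(A[:3,3]))
A=go(A,C(120,0,28,30,1),vmax=.035);A=go(A,C(40,0,28,30,1),vmax=.01)
s=cam("scene");a=cv2.resize(s["img"][190:290,210:430,::-1],(600,273),interpolation=cv2.INTER_CUBIC)
w=cam("wrist");b=cv2.resize(w["img"][:,120:520,::-1],(300,300),interpolation=cv2.INTER_AREA)
for d in finder.silhouettes("scene","bottle_1")[:9]: print(round(d["conf"],2),np.round(d["box"]))
b=np.concatenate([b,np.zeros((300,300,3),np.uint8)],1)
cv2.imwrite("pics/m2.png",np.concatenate([a,b],0))
E
```

```text
[-0.00065872  0.12673701  0.13239247]
n 3 t [-0.0155 -0.0001  0.0313] r [-0.06 -0.01 -0.15]
n 8 t [ 0.0087 -0.      0.005 ] r [ 0. -0.  0.]
0.94 [240. 160.  29.  22.]
0.87 [303. 227.  23.  32.]
0.86 [283. 227.  22.  30.]
0.82 [432. 286.  39.  43.]
0.65 [225. 221.  22.  28.]
0.61 [242. 223.  25.  28.]
0.61 [264. 221.  23.  35.]
```

View pics/m2.png

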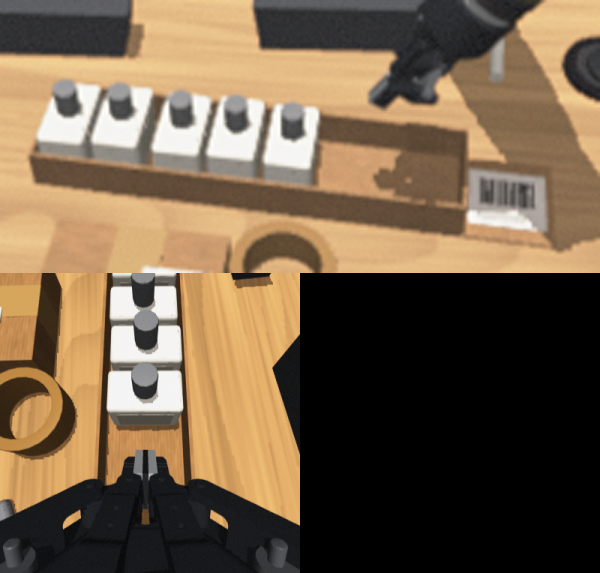

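Request:
step_arm:
  commands:
    - {"tx":-0.0155,"ty":0,"tz":0.0313,"rx":0,"ry":0,"rz":0}
    - {"tx":-0.0155,"ty":0,"tz":0.0313,"rx":0,"ry":0,"rz":0}
    - {"tx":-0.0155,"ty":0,"tz":0.0313,"rx":0,"ry":0,"rz":0}
    - {"tx":0,"ty":0,"tz":0,"rx":0,"ry":0,"rz":0}
    - {"tx":0.0087,"ty":0,"tz":0.005,"rx":0,"ry":0,"rz":0}
    - {"tx":0.0087,"ty":0,"tz":0.005,"rx":0,"ry":0,"rz":0}
    - {"tx":0.0087,"ty":0,"tz":0.005,"rx":0,"ry":0,"rz":0}
    - {"tx":0.0087,"ty":0,"tz":0.005,"rx":0,"ry":0,"rz":0}
    - {"tx":0.006,"ty":0,"tz":0.0035,"rx":0,"ry":0,"rz":0}
    - {"tx":0.006,"ty":0,"tz":0.0035,"rx":0,"ry":0,"rz":0}
    - {"tx":0.006,"ty":0,"tz":0.0035,"rx":0,"ry":0,"rz":0}
    - {"tx":0.006,"ty":0,"tz":0.0035,"rx":0,"ry":0,"rz":0}
    - {"tx":0,"ty":0,"tz":0,"rx":0,"ry":0,"rz":0}

```text
clock: 40.88
eef_pos: [0.6126, 0.0168, 0.0254]
orientation: [1.849, -1.989, 0.499]
contact_force: [1.2, 2.1, 1.1]
grip_width: 0.0001
finger_force: 1.4
```

```bash
python3 -c "
from h import *
print(wt(pose()[:3,3]),r.state()['contact_force'])"
```

```text
[-0.00115159  0.05383547  0.02539868] [1.24407249 2.09120394 1.06955087]
```

Request:
step_arm:
  commands:
    - {"tx":0.0035,"ty":0,"tz":0.002,"rx":0,"ry":0,"rz":0}
    - {"tx":0.0035,"ty":0,"tz":0.002,"rx":0,"ry":0,"rz":0}
    - {"tx":0.0035,"ty":0,"tz":0.002,"rx":0,"ry":0,"rz":0}
    - {"tx":0.0035,"ty":0,"tz":0.002,"rx":0,"ry":0,"rz":0}
    - {"tx":0,"ty":0,"tz":0,"rx":0,"ry":0,"rz":0}

```text
clock: 41.5
eef_pos: [0.6115, 0.0019, 0.0253]
orientation: [1.851, -1.99, 0.497]
contact_force: [1.7, 5.3, 3.5]
grip_width: 0.0001
finger_force: 3.1
```

Request:
step_arm:
  commands:
    - {"tx":0.0026,"ty":0,"tz":0.0015,"rx":0,"ry":0,"rz":0}
    - {"tx":0,"ty":0,"tz":0,"rx":0,"ry":0,"rz":0}

```text
clock: 41.75
eef_pos: [0.6115, -0.0006, 0.0253]
orientation: [1.852, -1.99, 0.497]
contact_force: [1.7, 8.8, 4.5]
grip_width: 0.0003
finger_force: 3.8
```

```bash
python3 -c "
from h import *
print(wt(pose()[:3,3]),r.state()['contact_force'])"
```

```text
[-0.00108297  0.03642058  0.0253084 ] [1.67026531 8.76021124 4.46597026]
```

Request:
step_arm:
  commands:
    - {"tx":0.0017,"ty":0,"tz":0.001,"rx":0,"ry":0,"rz":0}
    - {"tx":0,"ty":0,"tz":0,"rx":0,"ry":0,"rz":0}

```text
clock: 42.0
eef_pos: [0.6115, -0.0019, 0.0253]
orientation: [1.853, -1.991, 0.496]
contact_force: [0.1, 8.8, 4.4]
grip_width: -0.0
finger_force: 4.7
```

Request:
step_arm:
  commands:
    - {"tx":0.0017,"ty":0,"tz":0.001,"rx":0,"ry":0,"rz":0}
    - {"tx":0,"ty":0,"tz":0,"rx":0,"ry":0,"rz":0}

```text
clock: 42.25
eef_pos: [0.6115, -0.0033, 0.0253]
orientation: [1.854, -1.991, 0.496]
contact_force: [0.3, 11.0, 5.7]
grip_width: 0.0001
finger_force: 5.6
```

```bash
python3 - <<'E'
from h import *
A=pose();print(wt(A[:3,3]),r.state()['contact_force'])
A=go(A,C(70,0,30,30,1),vmax=.02);A=go(A,C(110,0,180,0,1),wmax=8)
c=cam("top")
for l in("filler_short","filler_long"):
    for d in finder.silhouettes("top",l)[:3]:
        m=d["region"].astype(np.uint8);print(l,round(d["conf"],2),np.round(d["box"]));
        cn=max(cv2.findContours(m,0,2)[0],key=cv2.contourArea)
        b=cv2.boxPoints(cv2.minAreaRect(cn));print(np.round([ray(c,p,.07) for p in b],4)[:,:2].tolist())
E
```

```text
[-0.00084599  0.03375384  0.02528994] [ 0.29596382 11.02079415  5.67112668]
n 2 t [-0.0146 -0.0004 -0.0111] r [-0.06  0.12 -0.06]
n 4 t [ 0.0026  0.     -0.0391] r [ 0.  -7.5  0. ]
filler_short 0.91 [294. 224.  58.  26.]
[[0.4155, 0.0997], [0.4274, -0.0521], [0.3624, -0.0569], [0.3503, 0.0944]]
filler_short 0.36 [332. 147.  20.  29.]
[[0.5646, -0.0086], [0.651, -0.0151], [0.6473, -0.062], [0.561, -0.0552]]
filler_long 0.62 [396. 209.  98.  27.]
[[0.4523, -0.1929], [0.4648, -0.4553], [0.4044, -0.4565], [0.3915, -0.1951]]
filler_long 0.39 [173. 211.  40.  29.]
[[0.4741, 0.4489], [0.4732, 0.3391], [0.3879, 0.3383], [0.3886, 0.4476]]
```

Request:
step_arm:
  commands:
    - {"tx":0.0017,"ty":0,"tz":0.001,"rx":0,"ry":0,"rz":0}
    - {"tx":0.0017,"ty":0,"tz":0.001,"rx":0,"ry":0,"rz":0}
    - {"tx":0,"ty":0,"tz":0,"rx":0,"ry":0,"rz":0}

```text
clock: 42.78
eef_pos: [0.6116, -0.0035, 0.0253]
orientation: [1.86, -1.995, 0.49]
contact_force: [-1.2, 21.8, 9.4]
grip_width: -0.0002
finger_force: 11.2
```

```bash
python3 - <<'E'
from h import *
A=pose();print(wt(A[:3,3]),r.state()['contact_force'])
E
```

```text
[-0.00076972  0.03351668  0.02527638] [-1.24898297 21.82667135  9.41983976]
```

```bash
python3 - <<'E'
from h import *
A=pose()
A=go(A,C(75,0,40,30,1),vmax=.025);A=go(A,C(90,0,200,0,1),wmax=8);A=go(A,tool([.39,.09,.30],184))
E
```

```text
n 2 t [-0.0144 -0.0004 -0.0166] r [-0.09  0.32 -0.03]
n 4 t [ 0.0094  0.     -0.0395] r [ 0.  -7.5  0. ]
n 6 t [-0.0058  0.0378 -0.0167] r [ 0.    0.   -1.33]
```

Request:
step_arm:
  commands:
    - {"tx":-0.0144,"ty":0,"tz":-0.0166,"rx":0,"ry":0,"rz":0}
    - {"tx":-0.0144,"ty":0,"tz":-0.0166,"rx":0,"ry":0,"rz":0}
    - {"tx":0.0094,"ty":0,"tz":-0.0395,"rx":0,"ry":-7.5,"rz":0}
    - {"tx":0.0094,"ty":0,"tz":-0.0395,"rx":0,"ry":-7.5,"rz":0}
    - {"tx":0.0094,"ty":0,"tz":-0.0395,"rx":0,"ry":-7.5,"rz":0}
    - {"tx":0.0094,"ty":0,"tz":-0.0395,"rx":0,"ry":-7.5,"rz":0}
    - {"tx":-0.0058,"ty":0.0378,"tz":-0.0167,"rx":0,"ry":0,"rz":-1.33}
    - {"tx":-0.0058,"ty":0.0378,"tz":-0.0167,"rx":0,"ry":0,"rz":-1.33}
    - {"tx":-0.0058,"ty":0.0378,"tz":-0.0167,"rx":0,"ry":0,"rz":-1.33}
    - {"tx":-0.0058,"ty":0.0378,"tz":-0.0167,"rx":0,"ry":0,"rz":-1.33}
    - {"tx":-0.0058,"ty":0.0378,"tz":-0.0167,"rx":0,"ry":0,"rz":-1.33}
    - {"tx":-0.0058,"ty":0.0378,"tz":-0.0167,"rx":0,"ry":0,"rz":-1.33}
    - {"tx":0,"ty":0,"tz":0,"rx":0,"ry":0,"rz":0}
  gripper: 100

```text
clock: 44.4
eef_pos: [0.3853, 0.0839, 0.3001]
orientation: [2.295, -2.144, 0.004]
contact_force: [1.1, -0.2, 0.0]
grip_width: 0.0854
finger_force: 0.0
```

```bash
python3 - <<'E'
from h import *
print(pose()[:3,3])
for cn in("wrist","scene"):
    c=cam(cn);np.savez(cn+"f.npz",**c)
    for d in finder.silhouettes(cn,"filler_short")[:2]:
        m=d["region"].astype(np.uint8);print(cn,round(d["conf"],2),np.round(d["box"]))
        k=max(cv2.findContours(m,0,2)[0],key=cv2.contourArea)
        ap=cv2.approxPolyDP(k,4,True)[:,0];print([(p.tolist(),np.round(ray(c,p,.07)[:2],3).tolist()) for p in ap])
w=dict(np.load("wristf.npz"));s=dict(np.load("scenef.npz"))
a=cv2.resize(w["img"][:,100:540,::-1],(528,480));b=cv2.resize(s["img"][170:290,220:440,::-1],(264,144))
cv2.imwrite("pics/m3.png",np.concatenate([a,np.concatenate([b,np.zeros((336,264,3),np.uint8)],0)],1))
E
```

```text
[0.38529363 0.08392641 0.30010354]
wrist 0.73 [287.  57.  52. 166.]
[([291, 58], [0.423, -0.052]), ([293, 223], [0.41, 0.152]), ([336, 225], [0.352, 0.151]), ([340, 59], [0.365, -0.055])]
wrist 0.22 [ 29. 167.  71. 100.]
[([31, 172], [0.752, 0.105]), ([29, 178], [0.756, 0.113]), ([74, 253], [0.714, 0.217]), ([88, 268], [0.697, 0.239]), ([98, 266], [0.683, 0.235]), ([93, 245], [0.685, 0.203]), ([51, 172], [0.726, 0.103])]
scene 0.64 [302. 183.  67.  28.]
[([303, 182], [0.372, -0.053]), ([308, 208], [0.492, -0.026]), ([360, 209], [0.482, 0.134]), ([367, 195], [0.416, 0.157]), ([364, 181], [0.348, 0.149])]
```

View pics/m3.png

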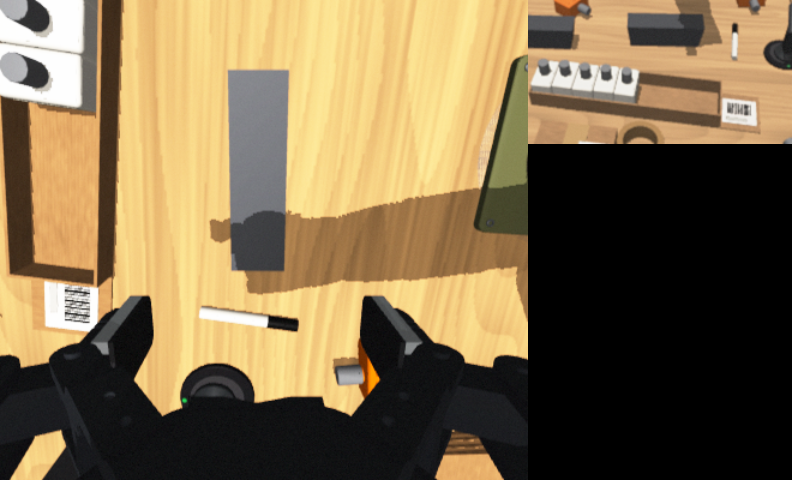

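```bash
python3 - <<'E'
from h import *
A=pose();A=go(A,tool([.3875,.049,.14],183.6));A=go(A,tool([.3875,.049,.042],183.6),vmax=.035)
print("lift");A=go(A,tool([.3875,.049,.18],183.6));A=go(A,C(125,0,180,0,1));A=go(A,C(125,0,85,0,1),vmax=.03)
E
```

```text
n 4 t [0.0087 0.0007 0.0396] r [ 0.   -0.03  0.06]
n 3 t [ 0.     -0.      0.0327] r [ 0.  0. -0.]
lift
n 3 t [ 0.    -0.    -0.046] r [ 0.  0. -0.]
n 5 t [-0.0073 -0.0463  0.    ] r [0.   0.   1.52]
n 4 t [ 0.     -0.      0.0237] r [ 0.  0. -0.]
```

Request:
step_arm:
  commands:
    - {"tx":0.0087,"ty":0.0007,"tz":0.0396,"rx":0,"ry":0,"rz":0}
    - {"tx":0.0087,"ty":0.0007,"tz":0.0396,"rx":0,"ry":0,"rz":0}
    - {"tx":0.0087,"ty":0.0007,"tz":0.0396,"rx":0,"ry":0,"rz":0}
    - {"tx":0.0087,"ty":0.0007,"tz":0.0396,"rx":0,"ry":0,"rz":0}
    - {"tx":0,"ty":0,"tz":0.0327,"rx":0,"ry":0,"rz":0}
    - {"tx":0,"ty":0,"tz":0.0327,"rx":0,"ry":0,"rz":0}
    - {"tx":0,"ty":0,"tz":0.0327,"rx":0,"ry":0,"rz":0}
    - {"tx":0,"ty":0,"tz":0,"rx":0,"ry":0,"rz":0}

```text
clock: 45.6
eef_pos: [0.3851, 0.0487, 0.0404]
orientation: [2.29, -2.142, -0.004]
contact_force: [0.3, 0.4, -0.0]
grip_width: 0.0852
finger_force: 0.0
```

Request:
step_arm:
  commands:
    - {"tx":0,"ty":0,"tz":0,"rx":0,"ry":0,"rz":0}
    - {"tx":0,"ty":0,"tz":0,"rx":0,"ry":0,"rz":0}
    - {"tx":0,"ty":0,"tz":0,"rx":0,"ry":0,"rz":0}
    - {"tx":0,"ty":0,"tz":0,"rx":0,"ry":0,"rz":0}
    - {"tx":0,"ty":0,"tz":0,"rx":0,"ry":0,"rz":0}
  gripper: 0
  force: 40

```text
clock: 46.22
eef_pos: [0.3888, 0.0495, 0.0439]
orientation: [-2.293, 2.144, -0.005]
contact_force: [0.5, -0.8, 7.1]
grip_width: 0.0593
finger_force: 43.9
```

Request:
step_arm:
  commands:
    - {"tx":0,"ty":0,"tz":-0.046,"rx":0,"ry":0,"rz":0}
    - {"tx":0,"ty":0,"tz":-0.046,"rx":0,"ry":0,"rz":0}
    - {"tx":0,"ty":0,"tz":-0.046,"rx":0,"ry":0,"rz":0}
    - {"tx":-0.0073,"ty":-0.0463,"tz":0,"rx":0,"ry":0,"rz":1.52}
    - {"tx":-0.0073,"ty":-0.0463,"tz":0,"rx":0,"ry":0,"rz":1.52}
    - {"tx":-0.0073,"ty":-0.0463,"tz":0,"rx":0,"ry":0,"rz":1.52}
    - {"tx":-0.0073,"ty":-0.0463,"tz":0,"rx":0,"ry":0,"rz":1.52}
    - {"tx":-0.0073,"ty":-0.0463,"tz":0,"rx":0,"ry":0,"rz":1.52}
    - {"tx":0,"ty":0,"tz":0,"rx":0,"ry":0,"rz":0}
    - {"tx":0,"ty":0,"tz":0,"rx":0,"ry":0,"rz":0}

```text
clock: 47.48
eef_pos: [0.6171, 0.0891, 0.1804]
orientation: [2.147, -2.291, 0.0]
contact_force: [-0.7, 0.7, -1.2]
grip_width: 0.0594
finger_force: 44.0
```

```bash
python3 - <<'E'
from h import *
A=pose();print(wt(A[:3,3]),A[:3,:3].round(4))
c=cam("wrist")
for d in finder.silhouettes("wrist","filler_short")[:1]:
    m=d["region"].astype(np.uint8);print(round(d["conf"],2),np.round(d["box"]))
    k=max(cv2.findContours(m,0,2)[0],key=cv2.contourArea)
    ap=cv2.approxPolyDP(k,5,True)[:,0];z=A[2,3]+.028;print([(p.tolist(),np.round(wt(ray(c,p,z))*1000).tolist()) for p in ap])
c=cam("top")
for d in finder.silhouettes("top","filler_short")[:2]:
    m=d["region"].astype(np.uint8);print(round(d["conf"],2),np.round(d["box"]))
    k=max(cv2.findContours(m,0,2)[0],key=cv2.contourArea)
    ap=cv2.approxPolyDP(k,3,True)[:,0];z=A[2,3]+.028;print([(p.tolist(),np.round(wt(ray(c,p,z))*1000).tolist()) for p in ap])
A=go(A,C(125,0,85,0,1),vmax=.03)
E
```

```text
[-0.00173995  0.12633099  0.18041443] [[-0.0652 -0.9979 -0.0013]
 [-0.9979  0.0652 -0.0014]
 [ 0.0015  0.0012 -1.    ]]
0.67 [228.  12. 171. 328.]
[([232, 11], [28.0, 24.0, 208.0]), ([251, 335], [28.0, 157.0, 208.0]), ([367, 330], [-26.0, 154.0, 208.0]), ([374, 339], [-29.0, 159.0, 208.0]), ([398, 12], [-30.0, 24.0, 208.0])]
0.73 [304. 136.  32.  31.]
[([307, 136], [29.0, 94.0, 208.0]), ([305, 146], [4.0, 98.0, 208.0]), ([310, 163], [-38.0, 83.0, 208.0]), ([331, 164], [-38.0, 30.0, 208.0]), ([335, 139], [25.0, 24.0, 208.0])]
n 4 t [ 0.0003 -0.0005  0.0239] r [ 0.02 -0.02  0.07]
```

Request:
step_arm:
  commands:
    - {"tx":0.0035,"ty":-0.001,"tz":0,"rx":0,"ry":0,"rz":0.2}
    - {"tx":0,"ty":0,"tz":0.025,"rx":0,"ry":0,"rz":0}
    - {"tx":0,"ty":0,"tz":0.025,"rx":0,"ry":0,"rz":0}
    - {"tx":0,"ty":0,"tz":0.02,"rx":0,"ry":0,"rz":0}
    - {"tx":0,"ty":0,"tz":0.015,"rx":0,"ry":0,"rz":0}
    - {"tx":0,"ty":0,"tz":0.01,"rx":0,"ry":0,"rz":0}
    - {"tx":0,"ty":0,"tz":0.005,"rx":0,"ry":0,"rz":0}
    - {"tx":0,"ty":0,"tz":0,"rx":0,"ry":0,"rz":0}

```text
clock: 48.68
eef_pos: [0.6199, 0.0875, 0.0817]
orientation: [-2.142, 2.293, -0.0]
contact_force: [1.0, 5.5, -0.4]
grip_width: 0.0592
finger_force: 44.3
```

Request:
step_arm:
  commands:
    - {"tx":-0.0025,"ty":0,"tz":0,"rx":0,"ry":0,"rz":0}
    - {"tx":0,"ty":0,"tz":0.003,"rx":0,"ry":0,"rz":0}
    - {"tx":0,"ty":0,"tz":0,"rx":0,"ry":0,"rz":0}

```text
clock: 49.05
eef_pos: [0.6195, 0.0882, 0.078]
orientation: [-2.143, 2.296, -0.003]
contact_force: [0.2, 2.2, -0.4]
grip_width: 0.0589
finger_force: 44.2
```

```bash
python3 - <<'E'
from h import *
s=r.state();print(wt(s["eef_pos"]),s["contact_force"],s["ft_torque"],pose()[:3,2])
c=cam("scene");np.savez("sc.npz",**c);save(c,"m4.png",(230,180,180,110),4)
E
```

```text
[0.00069851 0.12556168 0.07803201] [ 0.22931732  2.21473694 -0.42099716] [ 0.37643308 -0.12275104  0.03572985] [ 1.51556203e-03 -8.14153858e-04 -9.99998520e-01]
```

View pics/m4.png

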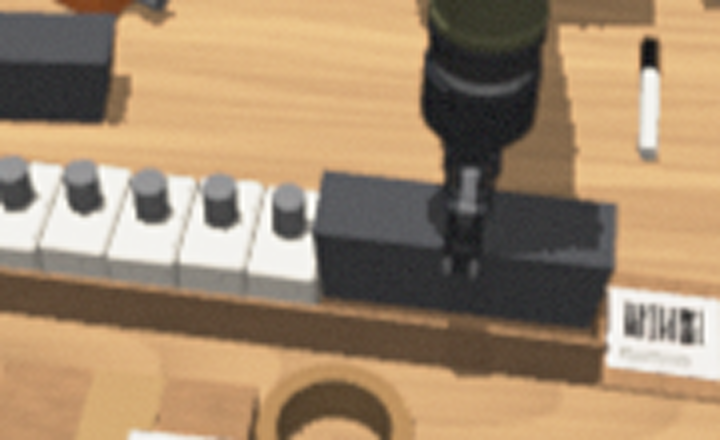

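Request:
step_arm:
  commands:
    - {"tx":-0.001,"ty":0,"tz":0.003,"rx":0,"ry":0,"rz":0}
    - {"tx":0,"ty":0,"tz":0.003,"rx":0,"ry":0,"rz":0}
    - {"tx":0,"ty":0,"tz":0.003,"rx":0,"ry":0,"rz":0}
    - {"tx":0,"ty":0,"tz":0,"rx":0,"ry":0,"rz":0}

```text
clock: 49.6
eef_pos: [0.6193, 0.0895, 0.0688]
orientation: [-2.144, 2.296, -0.001]
contact_force: [0.2, 3.6, 0.1]
grip_width: 0.0589
finger_force: 44.3
```

Request:
step_arm:
  commands:
    - {"tx":-0.001,"ty":0,"tz":0.003,"rx":0,"ry":0,"rz":0}
    - {"tx":0,"ty":0,"tz":0.003,"rx":0,"ry":0,"rz":0}
    - {"tx":0,"ty":0,"tz":0,"rx":0,"ry":0,"rz":0}

```text
clock: 49.98
eef_pos: [0.6194, 0.0903, 0.0628]
orientation: [-2.144, 2.296, -0.002]
contact_force: [-0.1, 2.8, 0.2]
grip_width: 0.0591
finger_force: 44.3
```

Request:
step_arm:
  commands:
    - {"tx":0,"ty":0,"tz":0.002,"rx":0,"ry":0,"rz":0}
    - {"tx":0,"ty":0,"tz":0.002,"rx":0,"ry":0,"rz":0}
    - {"tx":0,"ty":0,"tz":0,"rx":0,"ry":0,"rz":0}

```text
clock: 50.35
eef_pos: [0.6198, 0.0903, 0.0613]
orientation: [-2.143, 2.295, -0.004]
contact_force: [-2.7, 3.1, 12.3]
grip_width: 0.0591
finger_force: 45.7
```

Request:
step_arm:
  commands:
    - {"tx":0,"ty":0,"tz":0.002,"rx":0,"ry":0,"rz":0}
    - {"tx":0,"ty":0,"tz":0.002,"rx":0,"ry":0,"rz":0}
    - {"tx":0,"ty":0,"tz":0,"rx":0,"ry":0,"rz":0}
    - {"tx":0,"ty":0,"tz":0,"rx":0,"ry":0,"rz":0}

```text
clock: 50.85
eef_pos: [0.62, 0.0903, 0.0605]
orientation: [-2.142, 2.294, -0.006]
contact_force: [-8.5, 3.0, 30.3]
grip_width: 0.0591
finger_force: 47.7
```

Request:
step_arm:
  commands:
    - {"tx":0,"ty":0,"tz":0,"rx":0,"ry":0,"rz":0}
    - {"tx":0,"ty":0,"tz":0,"rx":0,"ry":0,"rz":0}
    - {"tx":0,"ty":0,"tz":0,"rx":0,"ry":0,"rz":0}
    - {"tx":0,"ty":0,"tz":0,"rx":0,"ry":0,"rz":0}
  gripper: 85

```text
clock: 51.35
eef_pos: [0.619, 0.0898, 0.0543]
orientation: [2.143, -2.296, 0.002]
contact_force: [-0.5, -0.5, 0.9]
grip_width: 0.0729
finger_force: 0.0
```

Request:
step_arm:
  commands:
    - {"tx":0,"ty":0,"tz":-0.035,"rx":0,"ry":0,"rz":0}
    - {"tx":0,"ty":0,"tz":-0.03,"rx":0,"ry":0,"rz":0}
    - {"tx":0,"ty":0,"tz":0,"rx":0,"ry":0,"rz":0}

```text
clock: 51.72
eef_pos: [0.6214, 0.0904, 0.1224]
orientation: [-2.141, 2.294, -0.007]
contact_force: [0.4, 0.4, -0.7]
grip_width: 0.0726
finger_force: 0.0
```

Request:
step_arm:
  commands:
    - {"tx":0.001,"ty":0,"tz":0,"rx":0,"ry":0,"rz":0}
    - {"tx":0,"ty":0,"tz":0,"rx":0,"ry":0,"rz":0}
    - {"tx":0,"ty":0,"tz":0,"rx":0,"ry":0,"rz":0}
    - {"tx":0,"ty":0,"tz":0,"rx":0,"ry":0,"rz":0}
    - {"tx":0,"ty":0,"tz":0,"rx":0,"ry":0,"rz":0}
    - {"tx":0,"ty":0,"tz":0.015,"rx":0,"ry":0,"rz":0}
    - {"tx":0,"ty":0,"tz":0.01,"rx":0,"ry":0,"rz":0}
    - {"tx":0,"ty":0,"tz":0.005,"rx":0,"ry":0,"rz":0}
    - {"tx":0,"ty":0,"tz":0,"rx":0,"ry":0,"rz":0}
  gripper: 0

```text
clock: 52.85
eef_pos: [0.6187, 0.0891, 0.0892]
orientation: [2.143, -2.296, 0.001]
contact_force: [-0.1, 0.2, -0.0]
grip_width: -0.0001
finger_force: 0.0
```

Request:
step_arm:
  commands:
    - {"tx":0,"ty":0,"tz":0.003,"rx":0,"ry":0,"rz":0}
    - {"tx":0,"ty":0,"tz":0.003,"rx":0,"ry":0,"rz":0}
    - {"tx":0,"ty":0,"tz":0,"rx":0,"ry":0,"rz":0}

```text
clock: 53.22
eef_pos: [0.6199, 0.0891, 0.0867]
orientation: [-2.142, 2.295, -0.005]
contact_force: [-4.4, -0.6, 12.7]
grip_width: -0.0002
finger_force: 6.1
```

Request:
step_arm:
  commands:
    - {"tx":0,"ty":0,"tz":0.002,"rx":0,"ry":0,"rz":0}
    - {"tx":0,"ty":0,"tz":0,"rx":0,"ry":0,"rz":0}
    - {"tx":0,"ty":0,"tz":0,"rx":0,"ry":0,"rz":0}

```text
clock: 53.6
eef_pos: [0.62, 0.0891, 0.0865]
orientation: [-2.142, 2.294, -0.006]
contact_force: [-7.7, -1.3, 21.1]
grip_width: -0.0001
finger_force: 10.6
```

Request:
step_arm:
  commands:
    - {"tx":0,"ty":0,"tz":0.002,"rx":0,"ry":0,"rz":0}
    - {"tx":0,"ty":0,"tz":0.002,"rx":0,"ry":0,"rz":0}
    - {"tx":0,"ty":0,"tz":0,"rx":0,"ry":0,"rz":0}
    - {"tx":0,"ty":0,"tz":0,"rx":0,"ry":0,"rz":0}

```text
clock: 54.1
eef_pos: [0.6204, 0.0892, 0.0857]
orientation: [-2.14, 2.293, -0.008]
contact_force: [-11.6, -1.7, 36.7]
grip_width: 0.0004
finger_force: 18.5
```

Request:
step_arm:
  commands:
    - {"tx":0,"ty":0,"tz":-0.05,"rx":0,"ry":0,"rz":0}
    - {"tx":0,"ty":0,"tz":-0.06,"rx":0,"ry":0,"rz":0}
    - {"tx":0,"ty":0,"tz":-0.06,"rx":0,"ry":0,"rz":0}
    - {"tx":0,"ty":0,"tz":0,"rx":0,"ry":0,"rz":0}
  gripper: 85

```text
clock: 54.6
eef_pos: [0.6226, 0.0898, 0.2547]
orientation: [-2.137, 2.289, -0.014]
contact_force: [-0.4, 0.1, -0.6]
grip_width: 0.0718
finger_force: 0.0
```

```bash
python3 - <<'E'
from h import *
s=r.state();print(s["eef_pos"],s["joint_positions"].round(2))
for cn in("wrist","scene","top"):
    c=cam(cn)
    for l in("scanner","charge_plate"):
        for d in finder.silhouettes(cn,l)[:1]: print(cn,l,round(d["conf"],2),np.round(d["box"]))
    for l in("scanner","scan_window","charge_plate"):
        for d in finder.tip_of(cn,l)[:2]: print("pt",cn,l,round(d["conf"],2),np.round(d["point"],1),[np.round(ray(c,d["point"],z)[:2],3) for z in (.01,.116)])
E
```

```text
[0.62260372 0.08979689 0.25471792] [ 0.14  0.43  0.17  1.3  -0.   -1.36]
wrist scanner 0.73 [446. 350.  56.  50.]
pt wrist scanner 0.67 [448.7 347. ] [array([0.432, 0.384]), array([0.483, 0.285])]
scene scanner 0.71 [416. 203.  32.  26.]
scene charge_plate 0.83 [418. 202.  29.  23.]
pt scene scanner 0.84 [435.1 218.9] [array([0.445, 0.383]), array([0.55 , 0.342])]
pt scene charge_plate 0.87 [435.4 215.2] [array([0.428, 0.386]), array([0.535, 0.346])]
pt scene charge_plate 0.55 [261.5 304.6] [array([ 0.802, -0.122]), array([ 0.865, -0.103])]
top scanner 0.93 [173. 210.  42.  32.]
top charge_plate 0.95 [187. 206.  35.  41.]
pt top scanner 0.93 [200.7 224.1] [array([0.427, 0.389]), array([0.428, 0.352])]
pt top charge_plate 0.76 [203.9 225.5] [array([0.423, 0.38 ]), array([0.424, 0.343])]
pt top charge_plate 0.21 [361.  162.9] [array([ 0.607, -0.095]), array([ 0.591, -0.086])]
```

```bash
python3 - <<'E'
from h import *
A=pose();go(A,tool([.47,.385,.30],90),wmax=9.5)
E
```

```text
n 10 t [-0.0128  0.0341 -0.0052] r [-0.01  0.    8.61]
```

Request:
step_arm:
  commands:
    - {"tx":-0.0128,"ty":0.0341,"tz":-0.0052,"rx":0,"ry":0,"rz":8.6}
    - {"tx":-0.0128,"ty":0.0341,"tz":-0.0052,"rx":0,"ry":0,"rz":8.6}
    - {"tx":-0.0128,"ty":0.0341,"tz":-0.0052,"rx":0,"ry":0,"rz":8.6}
    - {"tx":-0.0128,"ty":0.0341,"tz":-0.0052,"rx":0,"ry":0,"rz":8.6}
    - {"tx":-0.0128,"ty":0.0341,"tz":-0.0052,"rx":0,"ry":0,"rz":8.6}
    - {"tx":-0.0128,"ty":0.0341,"tz":-0.0052,"rx":0,"ry":0,"rz":8.6}
    - {"tx":-0.0128,"ty":0.0341,"tz":-0.0052,"rx":0,"ry":0,"rz":8.6}
    - {"tx":-0.0128,"ty":0.0341,"tz":-0.0052,"rx":0,"ry":0,"rz":8.6}
    - {"tx":-0.0128,"ty":0.0341,"tz":-0.0052,"rx":0,"ry":0,"rz":8.6}
    - {"tx":-0.0128,"ty":0.0341,"tz":-0.0052,"rx":0,"ry":0,"rz":8.6}
    - {"tx":0,"ty":0,"tz":0,"rx":0,"ry":0,"rz":0}
    - {"tx":0,"ty":0,"tz":0,"rx":0,"ry":0,"rz":0}
  gripper: 100

```text
clock: 57.0
eef_pos: [0.4695, 0.3846, 0.2993]
orientation: [-0.003, 3.141, -0.003]
contact_force: [0.3, 0.3, -0.1]
grip_width: 0.0854
finger_force: 0.0
```

```bash
cat > fit.py <<'E'
from h import *
from scipy.optimize import minimize
def parts():
    a=np.linspace(0,2*np.pi,24,endpoint=False)
    foot=np.array([[.032*np.cos(t),.032*np.sin(t),z] for t in a for z in(0,.012)])
    b=lambda lx,ly,lz:np.array([[i*lx/2,j*ly/2,k*lz/2] for i in(-1,1) for j in(-1,1) for k in(-1,1)])
    hand=b(.034,.028,.11)+[0,0,.065]
    # long axis points forward-down 45deg: (-1,0,-1)
    head=Ro.from_euler('y',-45,degrees=True).apply(b(.08,.044,.038))+[-.005,0,.135]
    return [foot,hand,head]
PT=parts()
def mask(c,x,y,yaw):
    m=np.zeros((400,640),np.uint8)
    for P in PT:
        W=Ro.from_euler('z',yaw).apply(P)+[x,y,.010]
        q=np.float32([proj(c,w) for w in W]);cv2.fillConvexPoly(m,np.int32(np.round(cv2.convexHull(q)*16)),1,shift=4)
    return m.astype(bool)
E
python3 - <<'E'
from fit import *
print(pose()[:3,3],pose()[:3,:2].round(3).tolist())
V=[];
for n in("wrist","top","scene"):
    c=cam(n);d=finder.silhouettes(n,"scanner")
    if n=="wrist": np.savez("ws.npz",**c)
    for e in d[:2]: print(n,round(e["conf"],2),np.round(e["box"]),int(e["region"].sum()))
    if d: V.append((c,d[0]["region"],n))
    for l in("scan_window","charge_plate"):
        for e in finder.tip_of(n,l)[:1]: print(l,n,round(e["conf"],2),np.round(e["point"]),np.round(ray(c,e["point"],.010 if l[0]=="c" else .116),3))
def iou(p):return [((m:=mask(c,*p))&g).sum()/(m|g).sum() for c,g,n in V]
for y0 in range(-180,180,45):
    o=minimize(lambda p:-np.mean(iou(p)),[.427,.385,np.radians(y0)],method="Nelder-Mead",options=dict(initial_simplex=np.array([.427,.385,np.radians(y0)])+np.array([[0,0,0],[.02,0,0],[0,.02,0],[0,0,.5]])))
    print(y0,np.round(o.x[:2],4),np.degrees(o.x[2]).round(1),np.round(iou(o.x),3))
E
```

```text
[0.46952397 0.38459678 0.29932489] [[-1.0, -0.002], [-0.002, 1.0], [-0.0, -0.002]]
wrist 0.68 [287. 112.  51.  76.] 3361
charge_plate wrist 0.32 [ 61. 250.] [ 0.606 -0.025  0.01 ]
top 0.75 [174. 206.  39.  34.] 919
charge_plate top 0.6 [205. 224.] [0.427 0.377 0.01 ]
scene 0.92 [424. 174.  28.  52.] 846
scene 0.63 [164. 226.  28.  46.] 851
charge_plate scene 0.97 [432. 217.] [0.437 0.374 0.01 ]
-180 [0.431  0.3814] -182.4 [0.861 0.876 0.888]
-135 [0.4298 0.3824] -183.8 [0.846 0.885 0.896]
-90 [0.4316 0.3815] -11.6 [0.738 0.812 0.791]
-45 [0.4308 0.382 ] -12.1 [0.732 0.809 0.801]
0 [0.4302 0.3815] -12.3 [0.731 0.805 0.809]
45 [0.4318 0.3824] -9.7 [0.739 0.804 0.794]
90 [0.4296 0.3822] 176.8 [0.855 0.879 0.893]
135 [0.4293 0.3812] 176.6 [0.848 0.877 0.894]
```

```bash
python3 - <<'E'
from fit import *
w=dict(np.load("ws.npz"));s=dict(np.load("sc.npz"))
def dr(c,p,box,k):
    x,y,a,b=box;v=cv2.resize(c["img"][y:y+b,x:x+a,::-1],None,fx=k,fy=k,interpolation=cv2.INTER_CUBIC)
    if p is not None:
        for P in PT[2:]:
            W=Ro.from_euler('z',np.radians(p[2])).apply(P)+[p[0],p[1],.010]
            q=np.array([(proj(c,t)-[x,y]+.5)*k for t in W]).astype(int)
            for i,j in((0,1),(2,3),(4,5),(6,7),(0,2),(1,3),(4,6),(5,7),(0,4),(1,5),(2,6),(3,7)):cv2.line(v,tuple(map(int,q[i])),tuple(map(int,q[j])),(0,0,255),1)
    return v
a=[(.4300,.3820,177),None,(.4305,.3818,-12)]
r1=np.concatenate([dr(w,p,(240,70,130,150),2) for p in a],1)
r2=np.concatenate([dr(s,p,(400,160,65,70),4) for p in a],1)
cv2.imwrite("pics/f1.png",np.concatenate([r1,r2],0)[:600]);print(r1.shape,r2.shape)
E
```

```text
(300, 780, 3) (280, 780, 3)
```

View pics/f1.png

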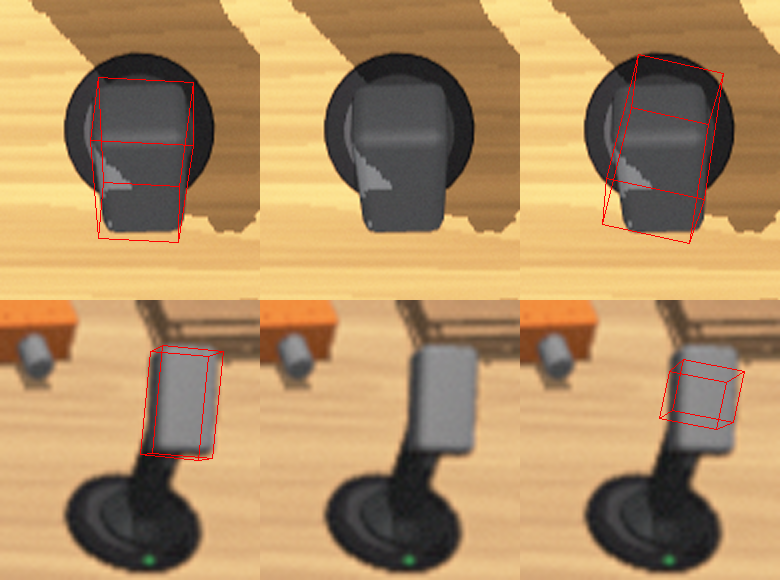

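```bash
cat > scan.py <<'E'
from fit import *
def S(x,y,yaw,z=.010,pitch=0):
    T=np.eye(4);T[:3,:3]=(Ro.from_euler('z',yaw,degrees=True)*Ro.from_euler('y',-pitch,degrees=True)).as_matrix();T[:3,3]=[x,y,z];return T
S0=S(.430,.3825,181.5)
def grasp0(dz=0):
    p=(S0@[-.005,0,.135,1])[:3];p[2]+=.003-.019+dz;return tool(p,91.5)
LAB=tw(np.array([0,.277,.004]))
def scanpose(D=.15,pitch=20):
    T=S(0,0,181.5,0,pitch);los=T[:3,:3]@np.array([-1,0,-1])/2**.5;w=T[:3,:3]@np.array([-.034,0,.106])
    T[:3,3]=LAB-D*los-w;return T,los
E
python3 - <<'E'
from scan import *
w=dict(np.load("ws.npz"));print("plate",ray(w,(309.5,133.5),.010))
T,los=scanpose();print("los",los,np.degrees(np.arccos(-los[2])),LAB,T[:3,3])
print("low z",min((T[:3,:3]@p)[2]+T[2,3] for P in PT for p in P))
A=pose();print(A[:3,3]);A=go(A,grasp0(.07),vmax=.04);A=go(A,grasp0(),vmax=.03)
print(grasp0()[:3,3])
E
```

```text
plate [0.42152623 0.37870901 0.01      ]
los [ 0.42247344  0.01106286 -0.90630779] 24.99999999999999 [0.62932254 0.23932524 0.004     ] [0.49777121 0.23588045 0.05196744]
low z 0.04102279053884256
[0.46979541 0.38501368 0.29958407]
n 3 t [ 0.0116 -0.0007  0.0335] r [-0.02  0.02 -0.48]
n 3 t [0.     0.     0.0233] r [ 0.  0. -0.]
[0.43499829 0.38263088 0.129     ]
```

Request:
step_arm:
  commands:
    - {"tx":0.0116,"ty":-0.0007,"tz":0.0335,"rx":0,"ry":0,"rz":-0.48}
    - {"tx":0.0116,"ty":-0.0007,"tz":0.0335,"rx":0,"ry":0,"rz":-0.48}
    - {"tx":0.0116,"ty":-0.0007,"tz":0.0335,"rx":0,"ry":0,"rz":-0.48}
    - {"tx":0,"ty":0,"tz":0.0233,"rx":0,"ry":0,"rz":0}
    - {"tx":0,"ty":0,"tz":0.0233,"rx":0,"ry":0,"rz":0}
    - {"tx":0,"ty":0,"tz":0.0233,"rx":0,"ry":0,"rz":0}
    - {"tx":0,"ty":0,"tz":0,"rx":0,"ry":0,"rz":0}
    - {"tx":0,"ty":0,"tz":0,"rx":0,"ry":0,"rz":0}

```text
clock: 58.6
eef_pos: [0.4356, 0.3828, 0.1299]
orientation: [-0.041, 3.14, -0.001]
contact_force: [-0.5, -0.5, 0.5]
grip_width: 0.0852
finger_force: 0.0
```

Request:
step_arm:
  commands:
    - {"tx":0,"ty":0,"tz":0,"rx":0,"ry":0,"rz":0}
    - {"tx":0,"ty":0,"tz":0,"rx":0,"ry":0,"rz":0}
    - {"tx":0,"ty":0,"tz":0,"rx":0,"ry":0,"rz":0}
    - {"tx":0,"ty":0,"tz":0,"rx":0,"ry":0,"rz":0}
    - {"tx":0,"ty":0,"tz":0,"rx":0,"ry":0,"rz":0}
    - {"tx":0,"ty":0,"tz":0,"rx":0,"ry":0,"rz":0}
  gripper: 0
  force: 50

```text
clock: 59.35
eef_pos: [0.4356, 0.3825, 0.13]
orientation: [-0.041, 3.139, -0.001]
contact_force: [-0.3, -1.8, 5.9]
grip_width: 0.0435
finger_force: 51.1
```

```bash
python3 - <<'E'
from scan import *
A=pose();np.save("Tg.npy",A);print(A[:3,3],A[:3,:2].T.round(3).tolist(),r.state()["contact_force"])
rel=np.linalg.inv(S0)@A; B=A.copy();B[2,3]+=.07;A=go(A,B,vmax=.025);print("to scan")
T,_=scanpose(.17);U=S(T[0,3],T[1,3],181.5,T[2,3]+.03,0)@rel;A=go(A,U);A=go(A,T@rel,wmax=4)
E
```

```text
[0.43564588 0.3825333  0.1300046 ] [[-1.0, -0.026, -0.002], [-0.026, 1.0, -0.001]] [-0.27131302 -1.81298465  5.91216924]
n 3 t [-0.0001 -0.     -0.0233] r [0. 0. 0.]
to scan
n 4 t [-0.0139 -0.0371 -0.005 ] r [-0.  0. -0.]
n 6 t [-0.0077  0.      0.0055] r [ 0.    3.33 -0.  ]
```

Request:
step_arm:
  commands:
    - {"tx":0,"ty":0,"tz":-0.0233,"rx":0,"ry":0,"rz":0}
    - {"tx":0,"ty":0,"tz":-0.0233,"rx":0,"ry":0,"rz":0}
    - {"tx":0,"ty":0,"tz":-0.0233,"rx":0,"ry":0,"rz":0}
    - {"tx":-0.0139,"ty":-0.0371,"tz":-0.005,"rx":0,"ry":0,"rz":0}
    - {"tx":-0.0139,"ty":-0.0371,"tz":-0.005,"rx":0,"ry":0,"rz":0}
    - {"tx":-0.0139,"ty":-0.0371,"tz":-0.005,"rx":0,"ry":0,"rz":0}
    - {"tx":-0.0139,"ty":-0.0371,"tz":-0.005,"rx":0,"ry":0,"rz":0}
    - {"tx":-0.0077,"ty":0,"tz":0.0055,"rx":0,"ry":3.33,"rz":0}
    - {"tx":-0.0077,"ty":0,"tz":0.0055,"rx":0,"ry":3.33,"rz":0}
    - {"tx":-0.0077,"ty":0,"tz":0.0055,"rx":0,"ry":3.33,"rz":0}
    - {"tx":-0.0077,"ty":0,"tz":0.0055,"rx":0,"ry":3.33,"rz":0}
    - {"tx":-0.0077,"ty":0,"tz":0.0055,"rx":0,"ry":3.33,"rz":0}
    - {"tx":-0.0077,"ty":0,"tz":0.0055,"rx":0,"ry":3.33,"rz":0}
    - {"tx":0,"ty":0,"tz":0,"rx":0,"ry":0,"rz":0}
    - {"tx":0,"ty":0,"tz":0,"rx":0,"ry":0,"rz":0}
    - {"tx":0,"ty":0,"tz":0,"rx":0,"ry":0,"rz":0}

```text
clock: 61.35
eef_pos: [0.5349, 0.2369, 0.1811]
orientation: [0.037, -2.795, 0.007]
contact_force: [1.2, 0.1, -1.8]
grip_width: 0.0433
finger_force: 52.1
```

```bash
python3 - <<'E'
from scan import *
rel=np.linalg.inv(S0)@np.load("Tg.npy");A=pose();Sc=A@np.linalg.inv(rel)
los=Sc[:3,:3]@np.array([-1,0,-1])/2**.5;w=(Sc@[-.034,0,.106,1])[:3]
v=LAB-w;d=v@los;off=v-d*los;print("D",d,"miss",off,"ang",np.degrees(np.arccos(-los[2])),r.state()["finger_force"])
V=[]
def mk(c,Sm):
    m=np.zeros((400,640),np.uint8)
    for P in PT:
        q=np.float32([proj(c,(Sm@np.r_[p,1])[:3]) for p in P]);cv2.fillConvexPoly(m,np.int32(np.round(cv2.convexHull(q)*16)),1,shift=4)
    return m.astype(bool)
for n in("scene","top"):
    c=cam(n)
    for e in finder.silhouettes(n,"scanner")[:2]:
        m=mk(c,Sc);ys,xs=np.nonzero(m);print(n,round(e["conf"],2),np.round(e["box"]),"model",xs.min(),ys.min(),np.ptp(xs),np.ptp(ys),"iou",(m&e["region"]).sum()/(m|e["region"]).sum())
    for e in finder.tip_of(n,"scan_window")[:1]+finder.tip_of(n,"label")[:1]: print(n,round(e["conf"],2),np.round(e["point"]),proj(c,w),proj(c,LAB))
E
```

```text
D 0.17044872547716694 miss [ 0.00050757 -0.00015151  0.00023499] ang 25.025226165939916 52.09958553314209
scene 0.96 [385. 189.  29.  33.] model 383 177 31 45 iou 0.6526757607555089
scene 0.47 [236. 245.] [400.91019231 207.65007937] [394.56608182 262.62565966]
scene 0.65 [395. 265.] [400.91019231 207.65007937] [394.56608182 262.62565966]
top 0.64 [238. 175.  24.  39.] model 222 168 36 45 iou 0.2935606060606061
top 0.87 [253. 156.] [238.95019334 174.74772479] [250.83606572 157.24821095]
```

Request:
step_arm:
  commands:
    - {"tx":0,"ty":0,"tz":0,"rx":0,"ry":0,"rz":0}
    - {"tx":0,"ty":0,"tz":0,"rx":0,"ry":0,"rz":0}
    - {"tx":0,"ty":0,"tz":0,"rx":0,"ry":0,"rz":0}
    - {"tx":0,"ty":0,"tz":0,"rx":0,"ry":0,"rz":0}
    - {"tx":0,"ty":0,"tz":0,"rx":0,"ry":0,"rz":0}
    - {"tx":0,"ty":0,"tz":0,"rx":0,"ry":0,"rz":0}
    - {"tx":0,"ty":0,"tz":0,"rx":0,"ry":0,"rz":0}
    - {"tx":0,"ty":0,"tz":0,"rx":0,"ry":0,"rz":0}
    - {"tx":0,"ty":0,"tz":0,"rx":0,"ry":0,"rz":0}
    - {"tx":0,"ty":0,"tz":0,"rx":0,"ry":0,"rz":0}
    - {"tx":0,"ty":0,"tz":0,"rx":0,"ry":0,"rz":0}
    - {"tx":0,"ty":0,"tz":0,"rx":0,"ry":0,"rz":0}
    - {"tx":0,"ty":0,"tz":0,"rx":0,"ry":0,"rz":0}
    - {"tx":0,"ty":0,"tz":0,"rx":0,"ry":0,"rz":0}
    - {"tx":0,"ty":0,"tz":0,"rx":0,"ry":0,"rz":0}
    - {"tx":0,"ty":0,"tz":0,"rx":0,"ry":0,"rz":0}
    - {"tx":0,"ty":0,"tz":0,"rx":0,"ry":0,"rz":0}
    - {"tx":0,"ty":0,"tz":0,"rx":0,"ry":0,"rz":0}

```text
clock: 64.0
eef_pos: [0.5353, 0.2367, 0.1801]
orientation: [0.036, -2.794, 0.008]
contact_force: [1.1, 0.4, -2.2]
grip_width: 0.0435
finger_force: 52.1
```

```bash
python3 - <<'E'
from scan import *
T0=np.load("Tg.npy");A=pose()
c=cam("top")
for e in finder.tip_of("top","charge_plate")[:1]: print(e["conf"],ray(c,e["point"],.01))
for e in finder.silhouettes("top","charge_plate")[:1]:
    k=max(cv2.findContours(e["region"].astype(np.uint8),0,2)[0],key=cv2.contourArea);(x,y),ax,_=cv2.fitEllipse(k);print(e["conf"],ax,ray(c,(x,y),.01))
c=cam("scene")
for e in finder.silhouettes("scene","charge_plate")[:1]:
    k=max(cv2.findContours(e["region"].astype(np.uint8),0,2)[0],key=cv2.contourArea);(x,y),ax,_=cv2.fitEllipse(k);print(e["conf"],ax,ray(c,(x,y),.01))
w=dict(np.load("ws.npz"))
U=S(*scanpose(.17)[0][:2,3],181.5,scanpose(.17)[0][2,3]+.03,0)@np.linalg.inv(S0)@T0
A=go(A,U,wmax=4)
B=T0.copy();B[:3,3]+=[-.003,-.001,.07];A=go(A,B,vmax=.04);C2=B.copy();C2[2,3]-=.062;A=go(A,C2,vmax=.02)
E
```

```text
0.75 [ 0.79847111 -0.12038278  0.01      ]
0.68 (12.798675537109375, 34.65895080566406) [0.51008001 0.24735535 0.01      ]
0.86 (23.25191879272461, 34.15951919555664) [0.43089187 0.37760244 0.01      ]
n 6 t [ 0.008   0.     -0.0052] r [-0.   -3.34  0.  ]
n 4 t [0.0146 0.0369 0.005 ] r [ 0. -0.  0.]
n 4 t [0.     0.     0.0155] r [-0.  0.  0.]
```

Request:
step_arm:
  commands:
    - {"tx":0.008,"ty":0,"tz":-0.0052,"rx":0,"ry":-3.34,"rz":0}
    - {"tx":0.008,"ty":0,"tz":-0.0052,"rx":0,"ry":-3.34,"rz":0}
    - {"tx":0.008,"ty":0,"tz":-0.0052,"rx":0,"ry":-3.34,"rz":0}
    - {"tx":0.008,"ty":0,"tz":-0.0052,"rx":0,"ry":-3.34,"rz":0}
    - {"tx":0.008,"ty":0,"tz":-0.0052,"rx":0,"ry":-3.34,"rz":0}
    - {"tx":0.008,"ty":0,"tz":-0.0052,"rx":0,"ry":-3.34,"rz":0}
    - {"tx":0.0146,"ty":0.0364,"tz":0.005,"rx":0,"ry":0,"rz":0}
    - {"tx":0.0146,"ty":0.0364,"tz":0.005,"rx":0,"ry":0,"rz":0}
    - {"tx":0.0146,"ty":0.0364,"tz":0.005,"rx":0,"ry":0,"rz":0}
    - {"tx":0.0146,"ty":0.0364,"tz":0.005,"rx":0,"ry":0,"rz":0}
    - {"tx":0,"ty":0,"tz":0,"rx":0,"ry":0,"rz":0}
    - {"tx":0,"ty":0,"tz":0.0155,"rx":0,"ry":0,"rz":0}
    - {"tx":0,"ty":0,"tz":0.0155,"rx":0,"ry":0,"rz":0}
    - {"tx":0,"ty":0,"tz":0.0155,"rx":0,"ry":0,"rz":0}
    - {"tx":0,"ty":0,"tz":0.0155,"rx":0,"ry":0,"rz":0}
    - {"tx":0,"ty":0,"tz":0,"rx":0,"ry":0,"rz":0}

```text
clock: 66.25
eef_pos: [0.4318, 0.3784, 0.1359]
orientation: [0.04, -3.141, 0.006]
contact_force: [0.1, -0.0, -1.5]
grip_width: 0.0432
finger_force: 52.4
```

```bash
python3 - <<'E'
from scan import *
T0=np.load("Tg.npy");A=pose();print(A[:3,3]-T0[:3,3],A[:3,2],r.state()["contact_force"])
B=T0.copy();B[:3,3]+=[-.003,-.003,.001];go(A,B,n=3)
E
```

```text
[-0.00383031 -0.00414785  0.00593859] [-7.41526883e-04 -3.55180823e-03 -9.99993417e-01] [ 0.13463273 -0.0480959  -1.51795591]
n 3 t [-0.0003  0.0004  0.0016] r [-0.05 -0.06 -0.01]
```

Request:
step_arm:
  commands:
    - {"tx":0,"ty":0,"tz":0.002,"rx":0,"ry":0,"rz":0}
    - {"tx":0,"ty":0,"tz":0.002,"rx":0,"ry":0,"rz":0}
    - {"tx":0,"ty":0,"tz":0.0015,"rx":0,"ry":0,"rz":0}
    - {"tx":0,"ty":0,"tz":0,"rx":0,"ry":0,"rz":0}

```text
clock: 66.75
eef_pos: [0.4328, 0.3797, 0.1325]
orientation: [-0.041, 3.139, -0.001]
contact_force: [0.6, 0.2, -2.2]
grip_width: 0.0439
finger_force: 52.4
```

Request:
step_arm:
  commands:
    - {"tx":0,"ty":0,"tz":0.0015,"rx":0,"ry":0,"rz":0}
    - {"tx":0,"ty":0,"tz":0.001,"rx":0,"ry":0,"rz":0}
    - {"tx":0,"ty":0,"tz":0,"rx":0,"ry":0,"rz":0}

```text
clock: 67.12
eef_pos: [0.4328, 0.3797, 0.1301]
orientation: [-0.041, 3.139, -0.001]
contact_force: [-0.4, -0.4, -0.5]
grip_width: 0.0435
finger_force: 52.7
```

Request:
step_arm:
  commands:
    - {"tx":0,"ty":0,"tz":0.001,"rx":0,"ry":0,"rz":0}
    - {"tx":0,"ty":0,"tz":0,"rx":0,"ry":0,"rz":0}

```text
clock: 67.38
eef_pos: [0.433, 0.3796, 0.13]
orientation: [-0.041, 3.138, -0.001]
contact_force: [-1.8, -2.8, 5.7]
grip_width: 0.0435
finger_force: 53.5
```

Request:
step_arm:
  commands:
    - {"tx":0,"ty":0,"tz":0,"rx":0,"ry":0,"rz":0}
    - {"tx":0,"ty":0,"tz":0,"rx":0,"ry":0,"rz":0}
    - {"tx":0,"ty":0,"tz":0,"rx":0,"ry":0,"rz":0}
    - {"tx":0,"ty":0,"tz":0,"rx":0,"ry":0,"rz":0}
    - {"tx":0,"ty":0,"tz":0,"rx":0,"ry":0,"rz":0}
    - {"tx":0,"ty":0,"tz":-0.02,"rx":0,"ry":0,"rz":0}
    - {"tx":0,"ty":0,"tz":-0.03,"rx":0,"ry":0,"rz":0}
    - {"tx":0,"ty":0,"tz":-0.04,"rx":0,"ry":0,"rz":0}
    - {"tx":0,"ty":0,"tz":-0.06,"rx":0,"ry":0,"rz":0}
    - {"tx":0.04,"ty":0,"tz":-0.03,"rx":0,"ry":0,"rz":0}
    - {"tx":0.04,"ty":0,"tz":0,"rx":0,"ry":0,"rz":0}
    - {"tx":0,"ty":0,"tz":0,"rx":0,"ry":0,"rz":0}
  gripper: 100

```text
clock: 68.88
eef_pos: [0.3504, 0.3775, 0.3098]
orientation: [-0.045, 3.139, -0.001]
contact_force: [0.9, 0.2, 0.1]
grip_width: 0.0853
finger_force: 0.0
```

```bash
python3 - <<'E'
from fit import *
V=[]
for n in("top","scene"):
    c=cam(n);d=finder.silhouettes(n,"scanner")
    for e in d[:1]: print(n,round(e["conf"],2),np.round(e["box"]));V.append((c,e["region"]))
    for e in finder.silhouettes(n,"charge_plate")[:1]: print("plate",round(e["conf"],2),np.round(e["box"]))
    for l in("bottle_1","filler_short"):
        for e in finder.silhouettes(n,l)[:8]: print(l,round(e["conf"],2),np.round(e["box"]))
def iou(p):return [((m:=mask(c,*p))&g).sum()/(m|g).sum() for c,g in V]
x0=np.array([.427,.379,np.radians(181)])
o=minimize(lambda p:-np.mean(iou(p)),x0,method="Nelder-Mead",options=dict(initial_simplex=x0+np.array([[0,0,0],[.02,0,0],[0,.02,0],[0,0,.3]])))
print(o.x,iou(o.x))
s=r.state();print(s["eef_pos"],s["clock"],s["contact_force"])
c=cam("scene")
q=[proj(c,tw(np.array(p)/1000)) for p in([-30,20.5,86],[30,20.5,86],[30,229.5,86],[-30,229.5,86])];print(np.round(q))
E
```

```text
top 0.93 [172. 210.  44.  30.]
plate 0.7 [194. 203.  29.  42.]
bottle_1 0.98 [368. 144.  19.  34.]
bottle_1 0.85 [405. 145.  21.  32.]
bottle_1 0.83 [330. 143.  22.  33.]
bottle_1 0.8 [387. 148.  17.  32.]
bottle_1 0.77 [186.  87.  40.  44.]
bottle_1 0.73 [208. 282.  37.  36.]
bottle_1 0.72 [352. 144.  15.  31.]
bottle_1 0.69 [191. 206.  31.  39.]
filler_short 0.95 [258. 141.  79.  31.]
filler_short 0.37 [385. 150.  20.  31.]
scene 0.8 [424. 171.  29.  54.]
plate 0.78 [416. 203.  33.  22.]
bottle_1 0.88 [222. 219.  25.  31.]
bottle_1 0.85 [391. 156.  29.  24.]
bottle_1 0.72 [432. 287.  38.  42.]
bottle_1 0.65 [239. 222.  22.  27.]
bottle_1 0.64 [274. 226.  21.  29.]
bottle_1 0.61 [255. 222.  24.  31.]
bottle_1 0.55 [289. 225.  25.  30.]
bottle_1 0.55 [243. 163.  28.  20.]
filler_short 0.86 [310. 231.  75.  34.]
[0.42830006 0.37994389 2.95930035] [np.float64(0.8307692307692308), np.float64(0.8585526315789473)]
[0.3528329  0.37767321 0.30832219] 69.375 [-0.57232573  1.35353761  0.16172834]
[[310. 226.]
 [306. 242.]
 [382. 251.]
 [382. 234.]]
```

```bash
python3 -c "
from plant import r
print(r.hand_in())"
```

```text
the job is handed in; nothing more can be done
None
```

I handed the job in at about 69 s of the 200 s. All five bottles stand closed up against the plain end, and the short filler is jammed in the gap with its underside about 12 mm above the tray floor. I held the scanner still on the label for over 2 s, well within its reading limits, then stood it back near the middle of its plate. The system gave no confirmation that the label was read, and no verdict on the job.

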